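# Get the sine bar out from behind the standing gauges

## Robot

A 6-joint arm with a two-finger parallel gripper is mounted at the origin on the work surface. World frame = base frame: x ahead of the robot, y to its left, z up, the work surface at z = 0. Lengths are in m, angles in rad, forces in N, time in s.
With the tool pointing down it reaches from about 0.35 to 0.975 m from the base axis. Payload 7.1 kg.
Tool frame: the origin (TCP) lies midway between the tips of the shut fingers; the grasp point (between the pads) lies 19 mm behind it; z points along the fingers, x is the direction in which the jaws open and shut, and the axes are right-handed (so a half turn about z gives the same grasp; the last joint's range is limited). The gripper opens to 88 mm and grips with 3 to 60 N. Pads are 20 mm wide; open, the fingers measure 115 mm over their backs; the gripper's body (75 mm by 178 mm) begins 61 mm behind the grasp point.
Start: joints at [1.082, 0.423, 1.63, -0, 1.089, -0.019], TCP at [0.283, 0.557, 0.223] pointing down, gripper open.
Joint ranges: [-3, 3], [-0.9, 2.11], [0.09, 2.58], [-1.31, 4.45], [0.11, 2.69], [-2.54, 2.54]. Speed limits (rad/s): [2.39, 2.39, 3.01, 3.14, 3.14, 3.14].

## Interface

Orientations are given as a rotation vector (axis times angle).
In Python, from station import ctrl gives the robot as it stands. The module is installed in compiled form; this text tells all that it offers.
- The arm moves only by the tool apply_moves, never from a script. Its argument "rows" is a list of rows, each an object of numbers: "rx", "ry", "rz": the turn, a rotation vector about the tool's x, y, z in degrees; "dx", "dy", "dz": the shift along the tool's x, y, z in mm; "hand": the closure, from 0 (fully open) to 1 (shut). In form: [{"rx": .., "ry": .., "rz": .., "dx": .., "dy": .., "dz": .., "hand": ..}, ...]. A call has exactly 10 rows; each row is the pose to reach, as a shift and turn from the pose commanded when the call began, along the tool's axes at that moment; what a row does not reach only later rows make up. A row lasts 1/8 s, in which the tool goes at most 62.5 mm and 10.7 degrees, less where a joint would pass 70% of its speed; a pose out of reach is approached as far as the arm can. A call with a gripper value outside its range is refused whole. The fingers move at their own pace and stop on an object; "force" is the grip in N (left out, the last holds). Time passes only in rows, so rows that repeat a pose let the fingers close, or fill a call up. It gives the time, the measured TCP pose, the force and the opening at its end, in the units of the state.
- ctrl.read_state(): the state, without advancing time (a new reading comes with each control period).
- ctrl.capture(name): name is "side" or "top"; returns a dict with "frame" (384x512x3 uint8, red, green, blue), "fx", "fy", "cx", "cy" (pixels), "R" (3x3) and "t" (3): a world point X has camera coordinates R X + t. Camera axes: x right, y down, z forward; pixel columns grow to the right and rows downward; lengths in m; the calibration is good to about 2 mm. A picture is of the moment at which its call begins. There is no depth.
- ctrl.close_job(): hands the job in, once; it reports no verdict.
The state is a dict: "t": time; "qpos": joint angles; "joint_vel": joint speeds; "joint_torque": joint torques, N m; "tcp_pos": TCP position; "eef_rot": TCP orientation; "contact_force": force on the tool from outside, world axes, zero at the start; "torque": the same for the moment, N m; "width": finger opening in m.
Only numpy, scipy, OpenCV 4.12 (cv2) and the standard library are available. Lean on these libraries where they do the work, as an engineer would, in place of code of your own. Each camera call takes 0.05 s, during which the arm holds its last target.

## Task

The sine bar is wanted on the granite surface plate, but it lies in the back bay of the beech tray behind three upright pieces: first stand all three upright on the black rubber mat, then lift the sine bar out and set it on its rollers in the middle of the granite plate, lengthwise with the plate. Then put the three pieces back upright in the tray, each in the very bay it came from. Knock nothing over, and leave the ring gauge on the mat and the gauge block on the plate where they are.

Things in the scene. Friction and masses are not known exactly. Their poses are not given: they have to be found in the camera images.
- sine_bar: Sine bar: bright steel bar 125 mm long (its y), 25 wide (x), about 0.5 kg, on two 20 mm rollers across it at y = +50 and -50 mm. Body spans 12 to 32 mm in height; a 4 mm end plate at y = -64.5 mm rises to 42 mm. Origin: mid-length, at the level where the rollers rest; z up. Lies along the tray's y in its back bay, gripped across its width. Either end may point either way.
- plug: Plug gauge standing on end: steel gauging cylinder 32 mm diameter and 30 mm high at the foot, then a neck, then a slim round aluminium handle 18 mm in diameter from 36 to 108 mm. About 0.27 kg. Origin: centre of its foot; z up its axis. Stands in one of the three front bays of the tray (which one varies).
- jack: Small machinist's screw jack: dark steel foot 32 mm in diameter and 10 mm high, dark body 26 mm in diameter from 10 to 66 mm, a thin bright screw, and on it a bright disc 22 mm in diameter from 90 to 98 mm (top); nothing turns. About 0.27 kg. Origin: centre of its foot; z up its axis. Stands in one of the three front bays (which one varies).
- square: Cylindrical square: plain bright steel tube, 32 mm outside diameter, 16 mm bore, 105 mm high. About 0.48 kg. Origin: centre of its foot; z up its axis. Stands in one of the three front bays (which one varies).
- tray: Fixed beech tray 108 (x) by 162 mm (y); floor 5 mm thick; walls and dividers 3 mm thick, tops 18 mm over the bench. Origin: centre of underside. Three front bays (-x side), centres x = -21.5, y = -52.5, 0, +52.5 mm, inside about 58 by 48 mm, hold the upright pieces; back bay, centre x = +31 mm, inside 40 by 156 mm. Tray, mat and plate swap places between starts and turn up to 0.2 rad.
- mat: Fixed black ribbed rubber mat, the side area for the three pieces: 120 mm (x) by 250 mm (y), 4 mm thick. Origin: centre of its underside. The ring gauge already lies near its +y end; the rest is free.
- plate: Fixed granite surface plate, 160 mm (x) by 220 mm (y, its length), top face 45 mm above its origin, which is the centre of its underside on the bench. The gauge block stands near its +y end.
- ring_gauge: Bystander, not to be disturbed: dark steel ring 50 mm outside, 24 mm bore, 20 mm high, lying on the mat about 90 mm from its centre towards +y. Origin: centre of its underside.
- gauge_block: Bystander, not to be disturbed: bright steel block 35 by 9 by 30 mm high, standing on the plate about 94 mm from its centre towards +y, clear of the middle. Origin: centre of its underside.
There are look-alikes about, which are no part of the job. Leave any green, purple or red look-alike of the jack alone.

How it is judged:
On the way, in this order (a step that is already met when the one before it is completed fails the run):
1. the plug gauge, the jack and the cylindrical square all stand upright and released on the rubber mat (x of plug in the frame of mat between -0.062 and 0.062 m and y of plug in the frame of mat between -0.127 and 0.127 m and z of plug in the frame of mat between 0.001 and 0.008 m and angle between each of plug, jack, square's own z axis and vertical below 0.1 rad and linear speed of each of plug, jack, square below 0.02 m/s and contact force between the fingers and plug below 0.2 N and x of jack in the frame of mat between -0.062 and 0.062 m and y of jack in the frame of mat between -0.127 and 0.127 m and z of jack in the frame of mat between 0.001 and 0.008 m and contact force between the fingers and jack below 0.2 N and x of square in the frame of mat between -0.062 and 0.062 m and y of square in the frame of mat between -0.127 and 0.127 m and z of square in the frame of mat between 0.001 and 0.008 m and contact force between the fingers and square below 0.2 N and distance of sine_bar from where it was at the start of the episode below 0.02 m), for 0.2 s.
2. the sine bar lies released on its rollers in the middle of the granite plate, lengthwise with it (x of sine_bar in the frame of plate between -0.015 and 0.015 m and y of sine_bar in the frame of plate between -0.015 and 0.015 m and z of sine_bar in the frame of plate between 0.042 and 0.049 m and angle between the y axis of sine_bar and the y axis of plate, either way round below 0.18 rad and angle between sine_bar's own z axis and vertical below 0.05 rad and linear speed of sine_bar below 0.02 m/s and contact force between the fingers and sine_bar below 0.2 N), for 0.2 s.
At the end, for the whole second after the job is handed in: Sine bar on its rollers on the plate, within 15 mm of its centre along each plate axis and 10 degrees of its length; plug, jack and square upright within 20 mm of their start places; ring gauge and gauge block within 20 mm of theirs; all released, at rest (all of step 2 and distance of each of plug, jack, square, ring_gauge, gauge_block from where it was at the start of the episode below 0.02 m and angle between each of plug, jack, square's own z axis and vertical below 0.08 rad and linear speed of each of plug, jack, square below 0.02 m/s and contact force between the fingers and plug below 0.2 N and contact force between the fingers and jack below 0.2 N and contact force between the fingers and square below 0.2 N); the robot touches nothing.
It fails at once if one of the three standing pieces is knocked or tipped over (angle between any of plug, jack, square's own z axis and vertical above 0.7 rad).
It fails at once if the sine bar is tipped over (angle between sine_bar's own z axis and vertical above 0.8 rad).
It fails at once if the ring gauge or the gauge block is disturbed (moved more than 20 mm) (distance of any of ring_gauge, gauge_block from where it was at the start of the episode above 0.02 m).
It also fails if it takes over 147 s, if anything falls off the work surface, if the arm or the gripper's body presses on something with over 40 N, if the wrist force passes 120 N, or if a joint passes its speed limit or range.

## Working session

There is one attempt and no reset: what is moved stays moved. The work goes in short steps, Python scripts to look and compute and a tool call to move; the robot and the scene stay as the last step left them, time stands still between calls to the robot, and variables do not carry over. Pictures are saved under pics/ and viewed, and the job is handed in when it is done.

Besides the shell and the picture viewer there is one more tool, called after "Call:" as name(argument=value, ...) on one line, values as JSON. apply_moves: Moves the arm, as the interface text tells. Its arguments: {"type":"object","properties":{"rows":{"type":"array","items":{"type":"object","properties":{"rx":{"type":"number"},"ry":{"type":"number"},"rz":{"type":"number"},"dx":{"type":"number"},"dy":{"type":"number"},"dz":{"type":"number"},"hand":{"type":"number"}}}},"force":{"type":"number"}},"required":["rows"]}

```bash
mkdir -p pics; python3 - <<'E'
from station import ctrl
import cv2,json
s=ctrl.read_state()
for k,v in s.items(): print(k,v)
for n in("side","top"):
    c=ctrl.capture(n); cv2.imwrite(f"pics/{n}0.png",cv2.resize(c["frame"][:,:,::-1],(800,600),interpolation=cv2.INTER_CUBIC))
    print(n,c["fx"],c["fy"],c["cx"],c["cy"],c["R"],c["t"])
E
```

```text
t 0.0
qpos [ 1.08196310e+00  4.23819847e-01  1.63071425e+00  1.32712155e-05
  1.08859551e+00 -1.90323182e-02]
joint_vel [ 0.00112158 -0.00111018 -0.00192038  0.0003967  -0.00092845  0.00128549]
joint_torque [-1.81672414e-03 -5.44614923e+01 -2.73665214e+01  6.42871158e-02
  2.27114250e-02 -7.32288640e-05]
tcp_pos [0.28266668 0.55678656 0.22190528]
eef_rot [ 2.67681642e+00  1.64299239e+00 -2.09008165e-03]
contact_force [ 0.44491084  0.54461802 -0.2996402 ]
torque [-0.02110007  0.02942889  0.00489525]
width 0.08791993411132376
side 490.3566254115761 490.3566254115761 260.73941451953925 200.01332478156718 [[ 0.86907993 -0.49465605 -0.00393233]
 [-0.34945486 -0.60830529 -0.71263313]
 [ 0.35011624  0.62070932 -0.70152588]] [-0.41750481  0.22820389  1.06047977]
top 385.56282188463 385.56282188463 252.46559980376418 190.54619935085879 [[ 0.02051882 -0.99978874 -0.00120736]
 [-0.99905841 -0.02045762 -0.03825927]
 [ 0.03822649  0.00199126 -0.99926712]] [0.02043121 0.49226176 0.99238524]
```

View pics/top0.png

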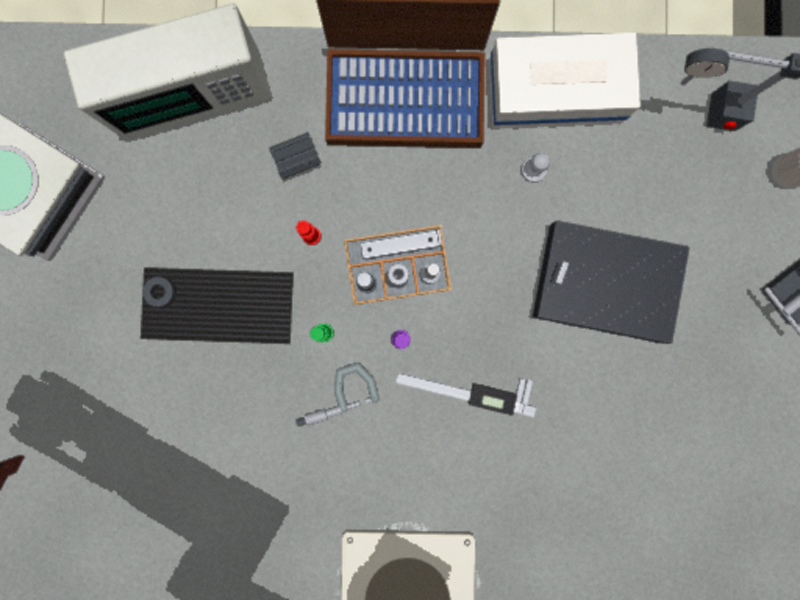

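View pics/side0.png

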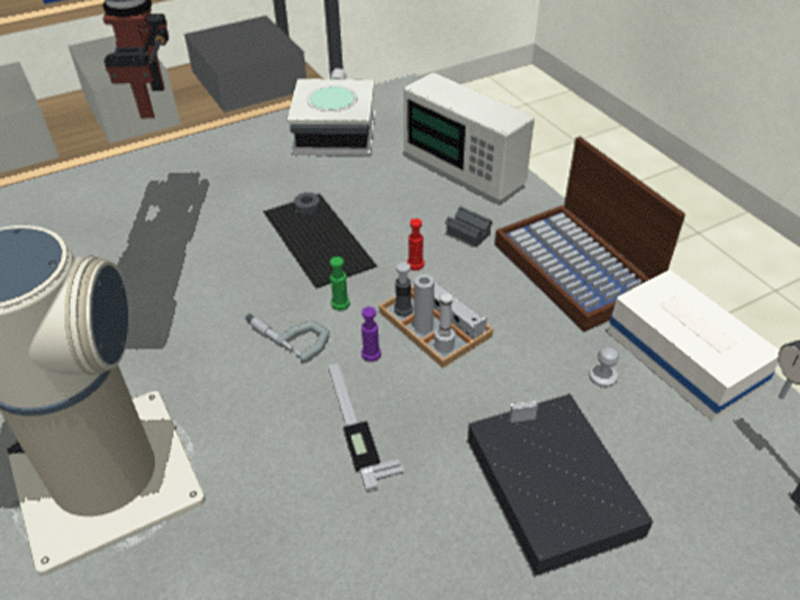

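```bash
cat > h.py <<'E'
import numpy as np,cv2
from station import ctrl
def cap(n): return ctrl.capture(n)
def proj(c,X):
    X=np.atleast_2d(X); p=X@np.array(c["R"]).T+c["t"]
    return np.c_[c["fx"]*p[:,0]/p[:,2]+c["cx"],c["fy"]*p[:,1]/p[:,2]+c["cy"]]
def back(c,u,v,z):
    R=np.array(c["R"]);C=-R.T@c["t"]; d=R.T@np.array([(u-c["cx"])/c["fx"],(v-c["cy"])/c["fy"],1])
    return C+d*(z-C[2])/d[2]
def crop(c,x0,y0,w,h,s,name,gr=10):
    im=c["frame"][y0:y0+h,x0:x0+w,::-1]
    im=cv2.resize(im,None,fx=s,fy=s,interpolation=cv2.INTER_CUBIC)
    for k in range(0,w,gr): cv2.putText(im,str(x0+k),(k*s,8),0,.3,(0,255,255),1); cv2.line(im,(k*s,10),(k*s,14),(0,255,255),1)
    for k in range(0,h,gr): cv2.putText(im,str(y0+k),(0,k*s+4),0,.3,(0,255,255),1)
    cv2.imwrite("pics/"+name,im)
E
python3 - <<'E'
from h import *
c=cap("top")
crop(c,215,140,80,60,10,"t_tray.png")
crop(c,85,165,110,60,7,"t_mat.png")
crop(c,335,135,115,90,6,"t_plate.png")
s=cap("side")
crop(s,200,135,130,110,6,"s_tray.png")
E
```

```text
(no output)
```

View pics/t_tray.png

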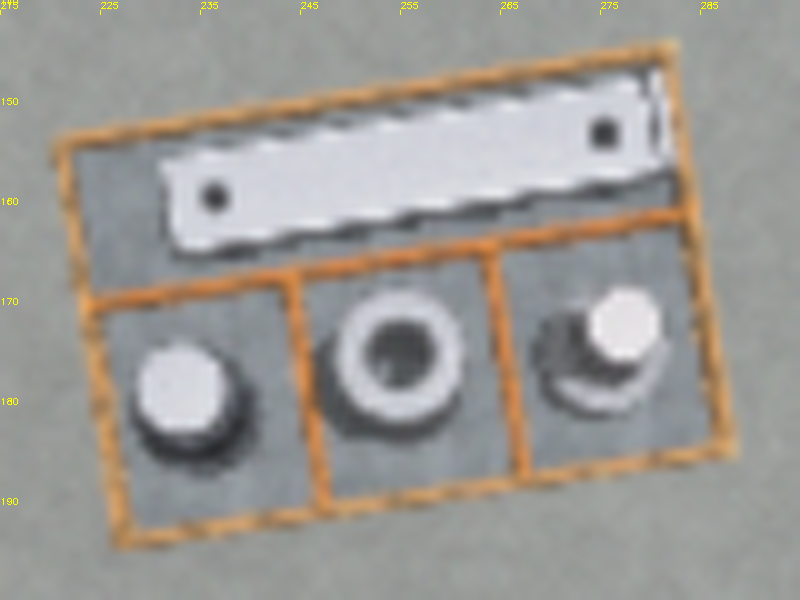

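View pics/t_mat.png

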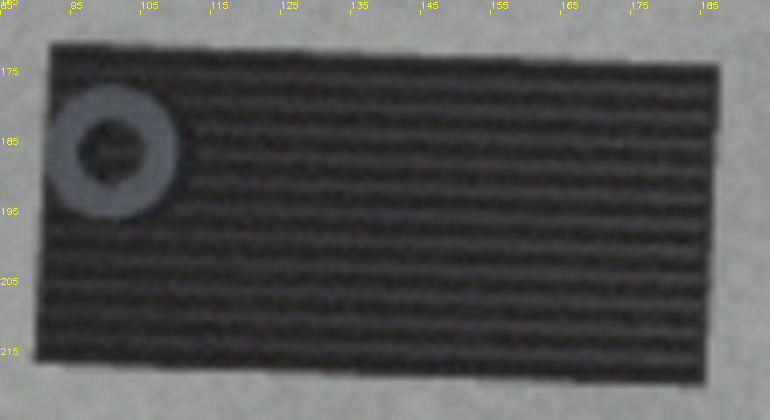

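View pics/t_plate.png

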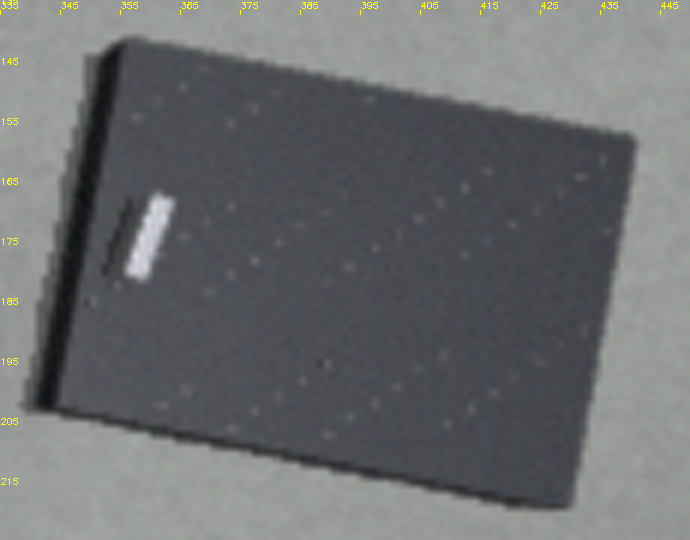

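View pics/s_tray.png

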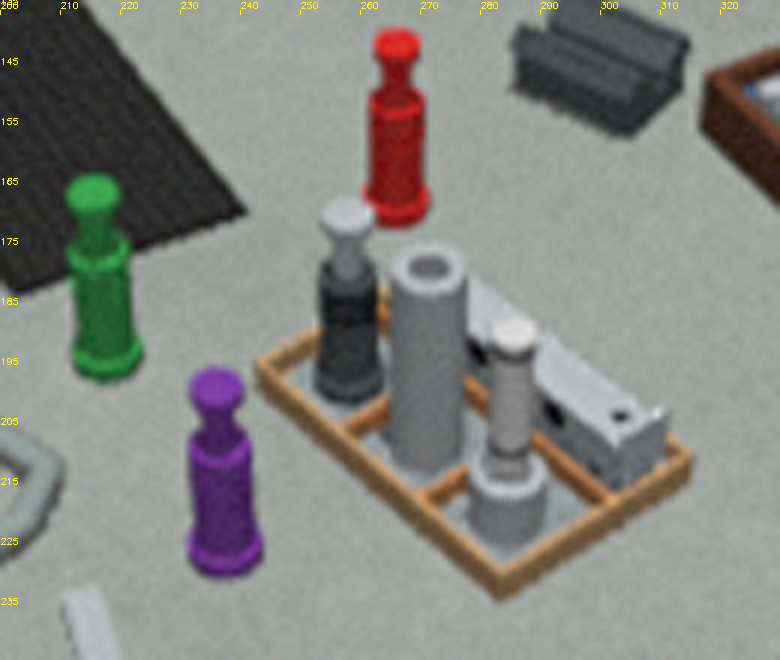

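```bash
cat >> h.py <<'E'
from scipy.optimize import least_squares
def px(X,Y,x0,y0,s): return np.array([x0+(X+.5)/s-.5, y0+(Y+.5)/s-.5])
def rz(a): return np.array([[np.cos(a),-np.sin(a)],[np.sin(a),np.cos(a)]])
def fit(c,model,pix,g):
    model=np.array(model,float);pix=np.array(pix)
    def w(p): return np.c_[model[:,:2]@rz(p[2]).T+p[:2],model[:,2]]
    r=least_squares(lambda p:(proj(c,w(p))-pix).ravel(),g)
    return r.x, (proj(c,w(r.x))-pix).round(2)
E
python3 - <<'E'
from h import *
c=cap("top"); s=cap("side")
R=np.array(c["R"]); print("cam",-R.T@c["t"])
def rect(a,b,z): return [(a,b,z),(a,-b,z),(-a,-b,z),(-a,b,z)]
T=[px(*p,215,140,10) for p in [(55,135),(678,40),(737,455),(117,547)]]
print("tray",*fit(c,rect(.054,.081,.018),T,[.5,0,0]))
M=[px(*p,85,165,7) for p in [(50,44),(719,64),(706,384),(35,362)]]
print("mat",*fit(c,rect(.06,.125,.004),M,[.5,.2,0]))
P=[px(*p,335,135,6) for p in [(128,37),(636,137),(570,507),(57,408)]]
print("plate",*fit(c,rect(.08,.11,.045),P,[.5,-.3,0]))
for n,p,z in [("jack",(181,389),.103),("square",(399,357),.11),("plug",(625,325),.113)]:
    print(n,back(c,*px(*p,215,140,10),z).round(4))
for n,p,z in [("jack",(348,213),.103),("square",(429,267),.11),("plug",(513,333),.113),("red",(398,42),.098),("green",(94,190),.098),("purple",(217,386),.098)]:
    print("side",n,back(s,*px(*p,200,135,6),z).round(4))
# footprint
for n,p in [("bar hole+",(215,198)),("bar hole-",(605,134))]: print(n,back(c,*px(*p,215,140,10),.037).round(4))
print("ring",back(c,*px(111,151,85,165,7),.024).round(4))
print("block",back(c,*px(150,236,335,135,6),.075).round(4))
for n,p in [("red",(308,233)),("green",(321,333)),("purple",(401,340))]: print(n,back(c,p[0]*.64,p[1]*.64,.098).round(3))
E
```

```text
cam [0.45344362 0.02852131 1.01051619]
tray [0.54733604 0.02709159 0.16862202] [[ 0.12 -0.1 ]
 [-0.25  0.19]
 [ 0.16 -0.08]
 [-0.03 -0.01]]
mat [ 0.47416399  0.32795738 -0.01103474] [[ 0.08 -0.23]
 [-0.12 -0.1 ]
 [-0.01  0.11]
 [ 0.04  0.22]]
plate [ 0.52440851 -0.32011855 -0.17371351] [[-0.7  -0.44]
 [ 0.73 -0.32]
 [ 0.54  0.62]
 [-0.57  0.11]]
jack [0.5157 0.0776 0.103 ]
square [0.5238 0.0264 0.11  ]
plug [ 0.5321 -0.0262  0.113 ]
side jack [0.5172 0.0797 0.103 ]
side square [0.5253 0.0276 0.11  ]
side plug [ 0.5326 -0.0248  0.113 ]
side red [0.596  0.1743 0.098 ]
side green [0.4346 0.1508 0.098 ]
side purple [0.4249 0.0205 0.098 ]
bar hole+ [0.5689 0.0737 0.037 ]
bar hole- [ 0.5873 -0.0248  0.037 ]
ring [0.4945 0.4203 0.024 ]
block [ 0.535  -0.2292  0.075 ]
red [0.584 0.164 0.098]
green [0.433 0.14  0.098]
purple [0.425 0.019 0.098]
```

```bash
cat >> h.py <<'E'
from scipy.spatial.transform import Rotation as Ro
def st():
    s=ctrl.read_state(); R=Ro.from_rotvec(s["eef_rot"]).as_matrix()
    return s,R,np.arctan2(R[1,0],R[0,0])
def go(*pts):
    "each pt x,y,z,yaw -> tool shift mm and rz deg from present pose"
    s,R,y=st(); print("t %.2f pos"%s["t"],np.round(s["tcp_pos"],4),"yaw %.3f"%y,"w %.4f"%s["width"],"F",np.round(s["contact_force"],1),"tilt",np.round(R[:,2],3))
    for p in pts:
        d=R.T@(np.array(p[:3])-s["tcp_pos"])*1000
        a=np.degrees(-(p[3]-y)); a=(a+90)%180-90
        print("dx %.1f dy %.1f dz %.1f rz %.1f"%(*d,a))
E
python3 -c "
from h import *
go((.5165,.0785,.16,.169),(.5165,.0785,.041,.169))"
```

```text
t 0.30 pos [0.2828 0.5571 0.2224] yaw 1.101 w 0.0878 F [-0.7 -0.2  0.3] tilt [-0. -0. -1.]
dx -320.9 dy 425.0 dz 62.6 rz 53.4
dx -320.9 dy 425.0 dz 181.6 rz 53.4
```

Things that could be taken for the jack (top view, 800 px scale):
- dark and bright one in the tray's left bay at (365,281)
- red at (308,233)
- green at (321,333)
- purple at (401,340)

A silver knob at (536,165) resembles the plug, whose real one is at (432,270). The square, a tube, is at (398,273). I choose the dark-steel jack in the tray. The crops confirm it: dark body, bright disc, standing in the left bay.

Call:
apply_moves(rows=[{"dx":-36,"dy":47,"dz":0,"rz":6,"hand":0},{"dx":-72,"dy":95,"dz":0,"rz":12,"hand":0},{"dx":-108,"dy":143,"dz":0,"rz":18,"hand":0},{"dx":-144,"dy":191,"dz":0,"rz":24,"hand":0},{"dx":-180,"dy":239,"dz":0,"rz":30,"hand":0},{"dx":-216,"dy":287,"dz":10,"rz":36,"hand":0},{"dx":-252,"dy":335,"dz":20,"rz":42,"hand":0},{"dx":-288,"dy":383,"dz":40,"rz":48,"hand":0},{"dx":-321,"dy":425,"dz":62,"rz":53.4,"hand":0},{"dx":-321,"dy":425,"dz":62,"rz":53.4,"hand":0}], force=25)

```text
invalid input at $.rows[0]: expected keys rx, ry, rz, dx, dy, dz, hand
```

```bash
python3 -c "
from h import *
go((.5165,.0785,.041,.169))
c=cap('top');crop(c,190,120,130,100,6,'t1.png')
c=cap('side');crop(c,180,90,130,100,6,'s1.png')
"
```

```text
t 0.30 pos [0.2828 0.5571 0.2224] yaw 1.101 w 0.0878 F [-0.7 -0.2  0.3] tilt [-0. -0. -1.]
dx -320.9 dy 425.0 dz 181.6 rz 53.4
```

View pics/s1.png

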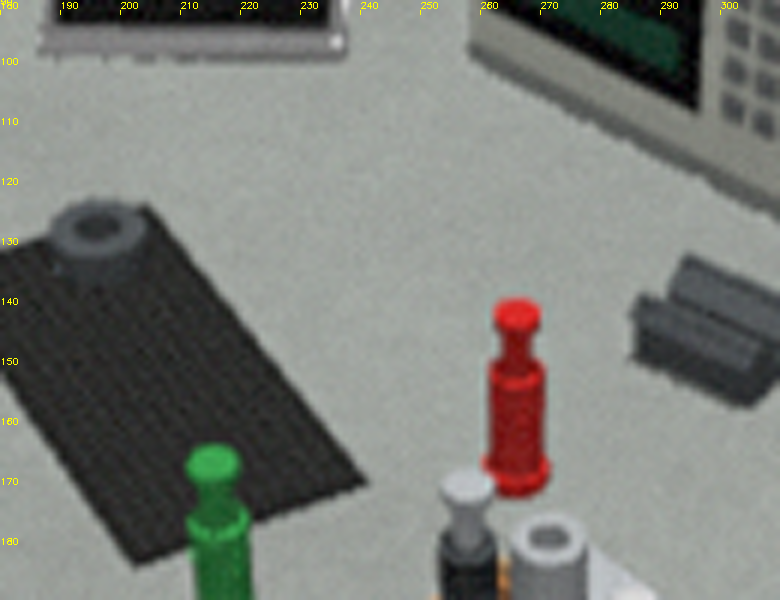

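View pics/t1.png

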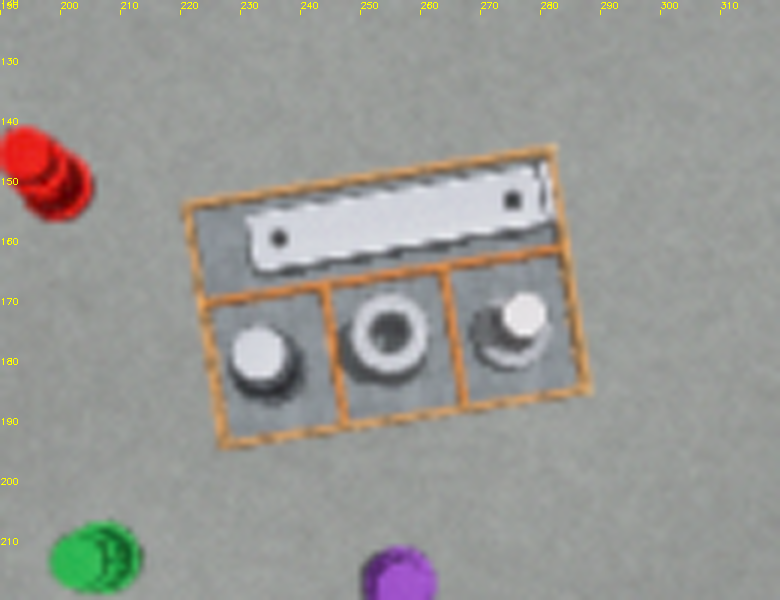

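The call was refused because every row needs all seven keys. The scene hasn't changed.

Call:
apply_moves(rows=[{"rx":0,"ry":0,"dx":-36,"dy":47,"dz":0,"rz":6,"hand":0},{"rx":0,"ry":0,"dx":-72,"dy":95,"dz":0,"rz":12,"hand":0},{"rx":0,"ry":0,"dx":-108,"dy":143,"dz":0,"rz":18,"hand":0},{"rx":0,"ry":0,"dx":-144,"dy":191,"dz":0,"rz":24,"hand":0},{"rx":0,"ry":0,"dx":-180,"dy":239,"dz":0,"rz":30,"hand":0},{"rx":0,"ry":0,"dx":-216,"dy":287,"dz":10,"rz":36,"hand":0},{"rx":0,"ry":0,"dx":-252,"dy":335,"dz":20,"rz":42,"hand":0},{"rx":0,"ry":0,"dx":-288,"dy":383,"dz":40,"rz":48,"hand":0},{"rx":0,"ry":0,"dx":-321,"dy":425,"dz":62,"rz":53.4,"hand":0},{"rx":0,"ry":0,"dx":-321,"dy":425,"dz":62,"rz":53.4,"hand":0}], force=25)

```text
t: 1.65
tcp_pos: [0.5168, 0.0756, 0.1593]
eef_rot: [3.131, 0.257, -0.003]
contact_force: [-0.2, 0.5, -0.0]
width: 0.0878
```

```bash
python3 -c "
from h import *
go((.5165,.0785,.041,.169))
c=cap('side');crop(c,180,90,130,100,6,'s2.png')
"
```

```text
t 1.65 pos [0.5168 0.0756 0.1593] yaw 0.164 w 0.0878 F [-0.2  0.5 -0. ] tilt [-0.002 -0.001 -1.   ]
dx 0.4 dy -3.0 dz 118.3 rz -0.3
```

View pics/s2.png

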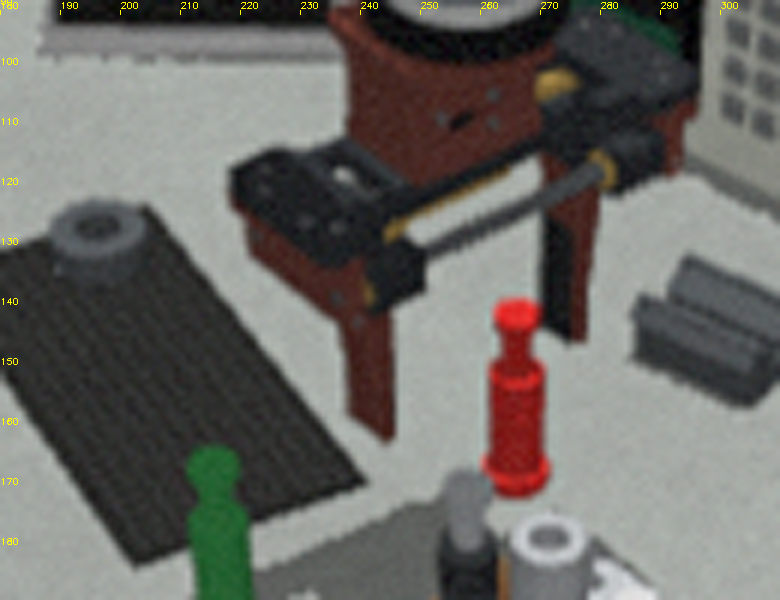

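```bash
python3 -c "
from h import *
go((.5165,.0785,.041,.169))
"
```

```text
t 1.70 pos [0.5166 0.0772 0.16  ] yaw 0.166 w 0.0877 F [1.  0.7 0.2] tilt [-0.001 -0.    -1.   ]
dx 0.3 dy -1.3 dz 119.0 rz -0.2
```

Call:
apply_moves(rows=[{"rx":0,"ry":0,"rz":0,"dx":0,"dy":0,"dz":20,"hand":0},{"rx":0,"ry":0,"rz":0,"dx":0,"dy":0,"dz":45,"hand":0},{"rx":0,"ry":0,"rz":0,"dx":0,"dy":0,"dz":70,"hand":0},{"rx":0,"ry":0,"rz":0,"dx":0,"dy":0,"dz":92,"hand":0},{"rx":0,"ry":0,"rz":0,"dx":0,"dy":0,"dz":110,"hand":0},{"rx":0,"ry":0,"rz":0,"dx":0,"dy":0,"dz":119,"hand":0},{"rx":0,"ry":0,"rz":0,"dx":0,"dy":0,"dz":119,"hand":0},{"rx":0,"ry":0,"rz":0,"dx":0,"dy":0,"dz":119,"hand":0.4},{"rx":0,"ry":0,"rz":0,"dx":0,"dy":0,"dz":119,"hand":0.8},{"rx":0,"ry":0,"rz":0,"dx":0,"dy":0,"dz":119,"hand":0.9}], force=25)

```text
t: 2.95
tcp_pos: [0.5168, 0.0786, 0.0421]
eef_rot: [-3.13, -0.265, -0.001]
contact_force: [-0.2, -0.3, 0.1]
width: 0.0613
```

```bash
python3 -c "
from h import *
go((.5165,.0785,.041,.169))
"
```

```text
t 2.95 pos [0.5168 0.0786 0.0421] yaw 0.169 w 0.0613 F [-0.2 -0.3  0.1] tilt [ 0.001  0.    -1.   ]
dx -0.4 dy 0.1 dz 1.1 rz -0.0
```

Call:
apply_moves(rows=[{"rx":0,"ry":0,"rz":0,"dx":0,"dy":0,"dz":0,"hand":1},{"rx":0,"ry":0,"rz":0,"dx":0,"dy":0,"dz":0,"hand":1},{"rx":0,"ry":0,"rz":0,"dx":0,"dy":0,"dz":0,"hand":1},{"rx":0,"ry":0,"rz":0,"dx":0,"dy":0,"dz":0,"hand":1},{"rx":0,"ry":0,"rz":0,"dx":0,"dy":0,"dz":0,"hand":1},{"rx":0,"ry":0,"rz":0,"dx":0,"dy":0,"dz":0,"hand":1},{"rx":0,"ry":0,"rz":0,"dx":0,"dy":0,"dz":-8,"hand":1},{"rx":0,"ry":0,"rz":0,"dx":0,"dy":0,"dz":-24,"hand":1},{"rx":0,"ry":0,"rz":0,"dx":0,"dy":0,"dz":-44,"hand":1},{"rx":0,"ry":0,"rz":0,"dx":0,"dy":0,"dz":-65,"hand":1}], force=25)

```text
t: 4.2
tcp_pos: [0.5165, 0.0787, 0.1081]
eef_rot: [-3.13, -0.265, -0.001]
contact_force: [1.1, -0.4, -3.1]
width: 0.0254
```

```bash
python3 -c "
from h import *
a=-.011
def m(x,y): return np.array([.474,.328])+rz(a)@[x,y]
for y in (.02,-.04,-.10): print(m(0,y))
go((*m(0,.02),.2,-.011))
c=cap('side');crop(c,180,90,130,100,6,'s3.png')
"
```

```text
[0.47422    0.34799879]
[0.47356001 0.28800242]
[0.47290002 0.22800605]
t 4.20 pos [0.5165 0.0787 0.1081] yaw 0.169 w 0.0254 F [ 1.1 -0.4 -3.1] tilt [ 0.  0. -1.]
dx 3.6 dy -272.6 dz -91.9 rz 10.3
```

View pics/s3.png

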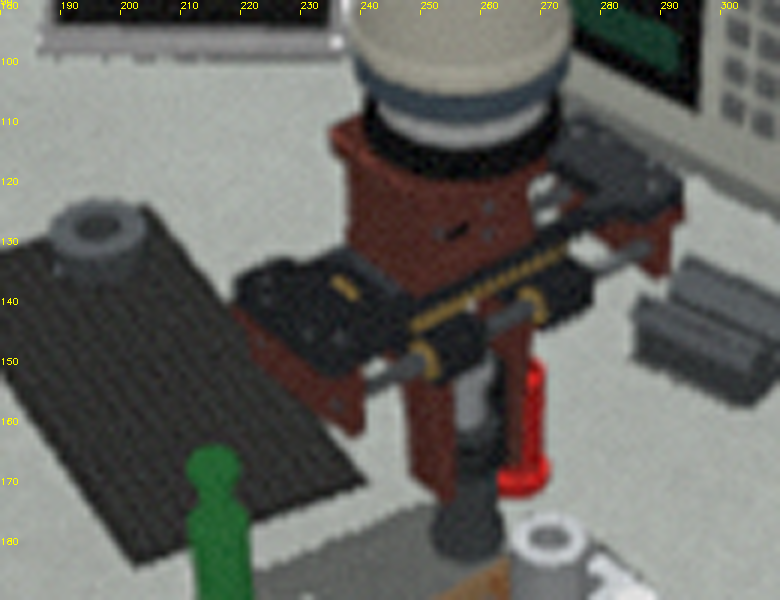

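Call:
apply_moves(rows=[{"rx":0,"ry":0,"rz":0,"dx":0,"dy":0,"dz":-30,"hand":1},{"rx":0,"ry":0,"rz":0,"dx":0,"dy":-15,"dz":-60,"hand":1},{"rx":0,"ry":0,"rz":1,"dx":0,"dy":-45,"dz":-80,"hand":1},{"rx":0,"ry":0,"rz":3,"dx":0,"dy":-85,"dz":-80,"hand":1},{"rx":0,"ry":0,"rz":5,"dx":1,"dy":-130,"dz":-80,"hand":1},{"rx":0,"ry":0,"rz":7,"dx":2,"dy":-175,"dz":-80,"hand":1},{"rx":0,"ry":0,"rz":9,"dx":3,"dy":-215,"dz":-80,"hand":1},{"rx":0,"ry":0,"rz":10.3,"dx":3.6,"dy":-248,"dz":-80,"hand":1},{"rx":0,"ry":0,"rz":10.3,"dx":3.6,"dy":-266,"dz":-70,"hand":1},{"rx":0,"ry":0,"rz":10.3,"dx":3.6,"dy":-272.6,"dz":-50,"hand":1}], force=25)

```text
t: 5.5
tcp_pos: [0.4743, 0.3487, 0.1562]
eef_rot: [-3.141, 0.015, -0.002]
contact_force: [-0.2, 0.8, -2.6]
width: 0.0259
```

```bash
python3 -c "
from h import *
go((.4742,.348,.0405,-.011))
c=cap('side');crop(c,100,60,130,100,6,'s4.png')
"
```

```text
t 5.50 pos [0.4743 0.3487 0.1562] yaw -0.009 w 0.0259 F [-0.2  0.8 -2.6] tilt [ 0.001  0.001 -1.   ]
dx -0.3 dy 0.8 dz 115.7 rz 0.1
```

View pics/s4.png

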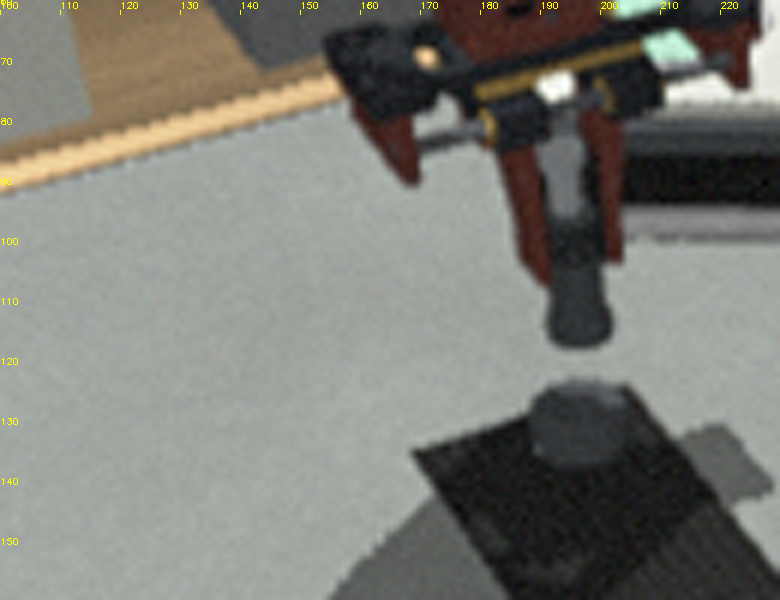

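Call:
apply_moves(rows=[{"rx":0,"ry":0,"rz":0,"dx":0,"dy":0,"dz":15,"hand":1},{"rx":0,"ry":0,"rz":0,"dx":0,"dy":0,"dz":38,"hand":1},{"rx":0,"ry":0,"rz":0,"dx":0,"dy":0,"dz":62,"hand":1},{"rx":0,"ry":0,"rz":0,"dx":0,"dy":0,"dz":84,"hand":1},{"rx":0,"ry":0,"rz":0,"dx":0,"dy":0,"dz":100,"hand":1},{"rx":0,"ry":0,"rz":0,"dx":0,"dy":0,"dz":109,"hand":1},{"rx":0,"ry":0,"rz":0,"dx":0,"dy":0,"dz":113,"hand":1},{"rx":0,"ry":0,"rz":0,"dx":0,"dy":0,"dz":114.5,"hand":1},{"rx":0,"ry":0,"rz":0,"dx":0,"dy":0,"dz":114.5,"hand":1},{"rx":0,"ry":0,"rz":0,"dx":0,"dy":0,"dz":114.5,"hand":1}], force=25)

```text
t: 6.8
tcp_pos: [0.4745, 0.3482, 0.0427]
eef_rot: [-3.141, 0.017, -0.001]
contact_force: [0.3, -0.4, -3.2]
width: 0.0252
```

```bash
python3 -c "
from h import *
go((.4742,.348,.0405,-.011))
c=cap('side');crop(c,100,60,130,100,6,'s5.png')
"
```

```text
t 6.80 pos [0.4745 0.3482 0.0427] yaw -0.011 w 0.0252 F [ 0.3 -0.4 -3.2] tilt [ 0.001  0.001 -1.   ]
dx -0.3 dy 0.2 dz 2.2 rz 0.0
```

View pics/s5.png

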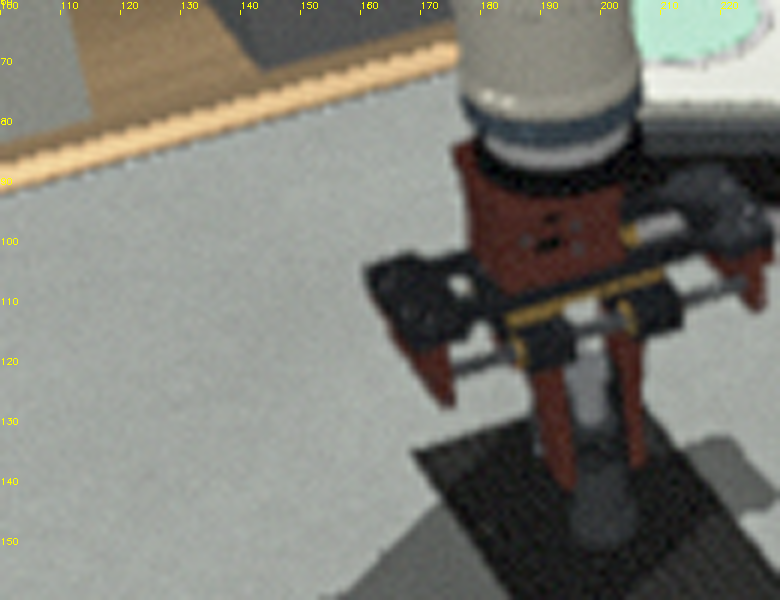

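Call:
apply_moves(rows=[{"rx":0,"ry":0,"rz":0,"dx":0,"dy":0,"dz":0.8,"hand":1},{"rx":0,"ry":0,"rz":0,"dx":0,"dy":0,"dz":1.5,"hand":1},{"rx":0,"ry":0,"rz":0,"dx":0,"dy":0,"dz":1.5,"hand":1},{"rx":0,"ry":0,"rz":0,"dx":0,"dy":0,"dz":1.5,"hand":0},{"rx":0,"ry":0,"rz":0,"dx":0,"dy":0,"dz":1.5,"hand":0},{"rx":0,"ry":0,"rz":0,"dx":0,"dy":0,"dz":1.5,"hand":0},{"rx":0,"ry":0,"rz":0,"dx":0,"dy":0,"dz":1.5,"hand":0},{"rx":0,"ry":0,"rz":0,"dx":0,"dy":0,"dz":1.5,"hand":0},{"rx":0,"ry":0,"rz":0,"dx":0,"dy":0,"dz":-10,"hand":0},{"rx":0,"ry":0,"rz":0,"dx":0,"dy":0,"dz":-35,"hand":0}], force=25)

```text
t: 8.1
tcp_pos: [0.4737, 0.3476, 0.0772]
eef_rot: [3.14, -0.017, -0.003]
contact_force: [0.2, -0.0, -0.1]
width: 0.0874
```

```bash
python3 -c "
from h import *
go((.5245,.0270,.17,.169),(.5245,.0270,.061,.169))
c=cap('side');crop(c,100,60,130,100,6,'s6.png')
"
```

```text
t 8.10 pos [0.4737 0.3476 0.0772] yaw -0.011 w 0.0874 F [ 0.2 -0.  -0.1] tilt [-0.002 -0.001 -1.   ]
dx 54.1 dy 320.1 dz -92.5 rz -10.3
dx 54.3 dy 320.0 dz 16.5 rz -10.3
```

View pics/s6.png

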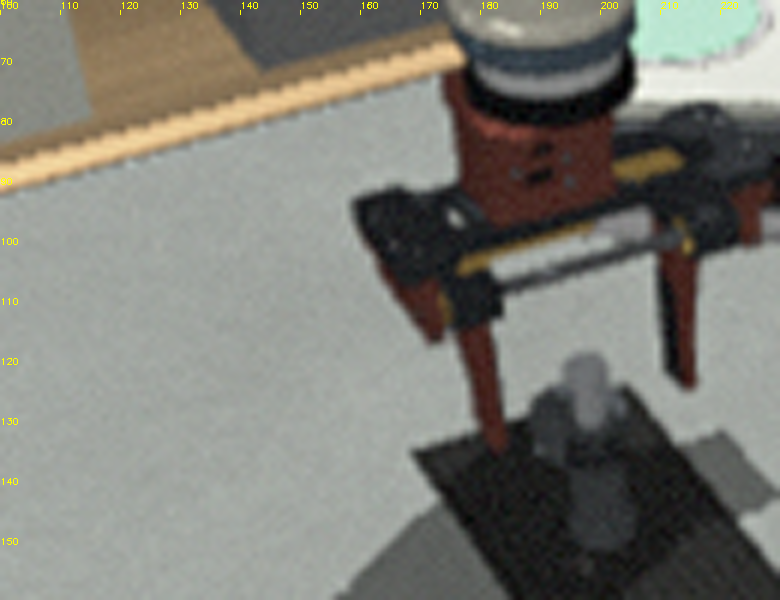

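Call:
apply_moves(rows=[{"rx":0,"ry":0,"rz":0,"dx":0,"dy":0,"dz":-45,"hand":0},{"rx":0,"ry":0,"rz":-1,"dx":3,"dy":20,"dz":-85,"hand":0},{"rx":0,"ry":0,"rz":-3,"dx":10,"dy":62,"dz":-110,"hand":0},{"rx":0,"ry":0,"rz":-5,"dx":19,"dy":112,"dz":-110,"hand":0},{"rx":0,"ry":0,"rz":-7,"dx":28,"dy":165,"dz":-110,"hand":0},{"rx":0,"ry":0,"rz":-9,"dx":37,"dy":218,"dz":-110,"hand":0},{"rx":0,"ry":0,"rz":-10.3,"dx":45,"dy":268,"dz":-110,"hand":0},{"rx":0,"ry":0,"rz":-10.3,"dx":51,"dy":303,"dz":-102,"hand":0},{"rx":0,"ry":0,"rz":-10.3,"dx":54,"dy":320,"dz":-93,"hand":0},{"rx":0,"ry":0,"rz":-10.3,"dx":54,"dy":320,"dz":-93,"hand":0}], force=25)

```text
t: 9.4
tcp_pos: [0.5244, 0.027, 0.1696]
eef_rot: [-3.13, -0.263, 0.002]
contact_force: [-0.5, -0.0, 0.2]
width: 0.0884
```

```bash
python3 -c "
from h import *
c=cap('top');crop(c,190,120,130,100,6,'t7.png')
go((.5245,.0270,.061,.169))
"
```

```text
t 9.45 pos [0.5245 0.0278 0.1699] yaw 0.168 w 0.0877 F [-0.3  0.8  0.6] tilt [-0.001  0.    -1.   ]
dx -0.1 dy 0.8 dz 108.9 rz -0.0
```

Call:
apply_moves(rows=[{"rx":0,"ry":0,"rz":0,"dx":0,"dy":0,"dz":20,"hand":0.3},{"rx":0,"ry":0,"rz":0,"dx":0,"dy":0,"dz":45,"hand":0.3},{"rx":0,"ry":0,"rz":0,"dx":0,"dy":0,"dz":70,"hand":0.3},{"rx":0,"ry":0,"rz":0,"dx":0,"dy":0,"dz":92,"hand":0.3},{"rx":0,"ry":0,"rz":0,"dx":0,"dy":0,"dz":105,"hand":0.3},{"rx":0,"ry":0,"rz":0,"dx":0,"dy":0,"dz":109,"hand":0.3},{"rx":0,"ry":0,"rz":0,"dx":0,"dy":0,"dz":109,"hand":0.9},{"rx":0,"ry":0,"rz":0,"dx":0,"dy":0,"dz":109,"hand":1},{"rx":0,"ry":0,"rz":0,"dx":0,"dy":0,"dz":109,"hand":1},{"rx":0,"ry":0,"rz":0,"dx":0,"dy":0,"dz":109,"hand":1}], force=30)

```text
t: 10.7
tcp_pos: [0.5251, 0.0274, 0.0617]
eef_rot: [3.13, 0.265, 0.001]
contact_force: [-1.0, -0.5, 3.5]
width: 0.0327
```

```bash
python3 -c "
from h import *
go((.47356,.288,.21,-.011))
"
```

```text
t 10.70 pos [0.5251 0.0274 0.0617] yaw 0.169 w 0.0327 F [-1.  -0.5  3.5] tilt [ 0.001  0.    -1.   ]
dx -7.0 dy -265.6 dz -148.3 rz 10.3
```

Call:
apply_moves(rows=[{"rx":0,"ry":0,"rz":0,"dx":0,"dy":0,"dz":0,"hand":1},{"rx":0,"ry":0,"rz":0,"dx":0,"dy":0,"dz":0,"hand":1},{"rx":0,"ry":0,"rz":0,"dx":0,"dy":0,"dz":-8,"hand":1},{"rx":0,"ry":0,"rz":0,"dx":0,"dy":0,"dz":-24,"hand":1},{"rx":0,"ry":0,"rz":0,"dx":0,"dy":0,"dz":-46,"hand":1},{"rx":0,"ry":0,"rz":0,"dx":0,"dy":0,"dz":-70,"hand":1},{"rx":0,"ry":0,"rz":0,"dx":0,"dy":0,"dz":-96,"hand":1},{"rx":0,"ry":0,"rz":0,"dx":0,"dy":0,"dz":-122,"hand":1},{"rx":0,"ry":0,"rz":0,"dx":0,"dy":0,"dz":-140,"hand":1},{"rx":0,"ry":0,"rz":0,"dx":0,"dy":0,"dz":-148,"hand":1}], force=30)

```text
t: 11.95
tcp_pos: [0.525, 0.0274, 0.2108]
eef_rot: [3.13, 0.265, 0.003]
contact_force: [0.4, 0.1, -5.0]
width: 0.0323
```

```bash
python3 -c "
from h import *
go((.47356,.288,.2,-.011))
c=cap('side');crop(c,180,60,130,100,6,'s8.png')
"
```

```text
t 11.95 pos [0.525  0.0274 0.2108] yaw 0.169 w 0.0323 F [ 0.4  0.1 -5. ] tilt [ 0.002  0.    -1.   ]
dx -6.9 dy -265.5 dz 10.7 rz 10.3
```

View pics/s8.png

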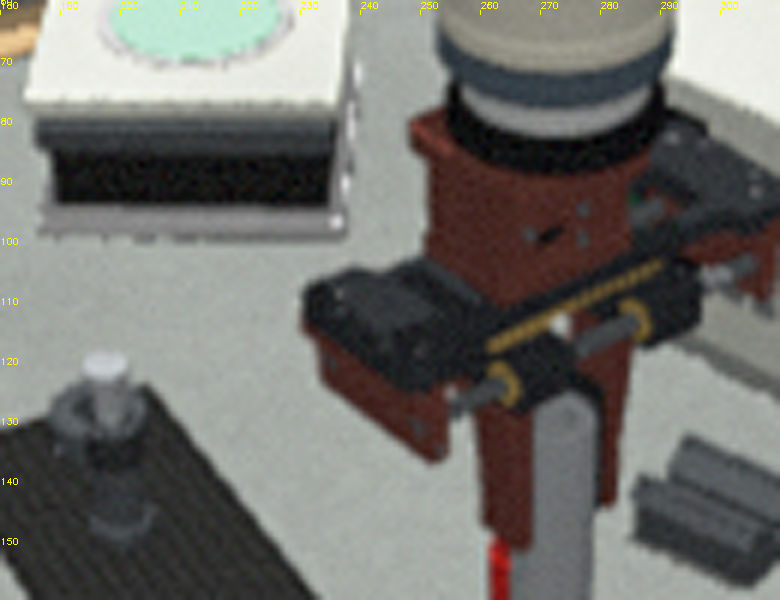

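Call:
apply_moves(rows=[{"rx":0,"ry":0,"rz":0,"dx":0,"dy":-12,"dz":0,"hand":1},{"rx":0,"ry":0,"rz":1,"dx":-1,"dy":-38,"dz":0,"hand":1},{"rx":0,"ry":0,"rz":3,"dx":-2,"dy":-75,"dz":0,"hand":1},{"rx":0,"ry":0,"rz":5,"dx":-3,"dy":-115,"dz":0,"hand":1},{"rx":0,"ry":0,"rz":7,"dx":-4,"dy":-155,"dz":0,"hand":1},{"rx":0,"ry":0,"rz":9,"dx":-5,"dy":-195,"dz":0,"hand":1},{"rx":0,"ry":0,"rz":10.3,"dx":-6,"dy":-230,"dz":5,"hand":1},{"rx":0,"ry":0,"rz":10.3,"dx":-7,"dy":-254,"dz":20,"hand":1},{"rx":0,"ry":0,"rz":10.3,"dx":-7,"dy":-265.5,"dz":40,"hand":1},{"rx":0,"ry":0,"rz":10.3,"dx":-7,"dy":-265.5,"dz":60,"hand":1}], force=30)

```text
t: 13.25
tcp_pos: [0.4719, 0.2892, 0.1475]
eef_rot: [3.141, -0.014, -0.003]
contact_force: [-0.0, -0.3, -4.7]
width: 0.0324
```

```bash
python3 -c "
from h import *
go((.47356,.288,.0612,-.011))
c=cap('side');crop(c,130,60,130,100,6,'s9.png')
"
```

```text
t 13.25 pos [0.4719 0.2892 0.1475] yaw -0.009 w 0.0324 F [-0.  -0.3 -4.7] tilt [-0.002 -0.001 -1.   ]
dx 1.8 dy 1.2 dz 86.3 rz 0.1
```

View pics/s9.png

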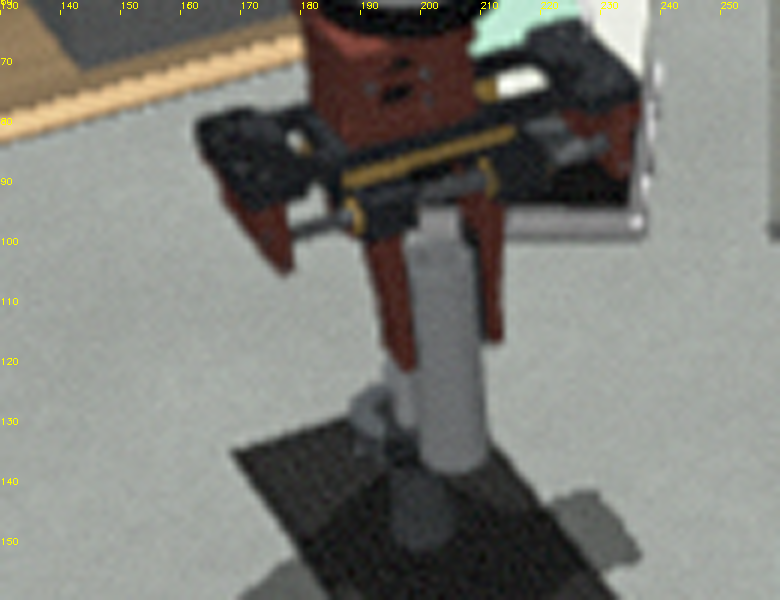

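Call:
apply_moves(rows=[{"rx":0,"ry":0,"rz":0,"dx":0,"dy":0,"dz":15,"hand":1},{"rx":0,"ry":0,"rz":0,"dx":0,"dy":0,"dz":35,"hand":1},{"rx":0,"ry":0,"rz":0,"dx":0,"dy":0,"dz":55,"hand":1},{"rx":0,"ry":0,"rz":0,"dx":0,"dy":0,"dz":71,"hand":1},{"rx":0,"ry":0,"rz":0,"dx":0,"dy":0,"dz":81,"hand":1},{"rx":0,"ry":0,"rz":0,"dx":0,"dy":0,"dz":86,"hand":1},{"rx":0,"ry":0,"rz":0,"dx":0,"dy":0,"dz":88,"hand":1},{"rx":0,"ry":0,"rz":0,"dx":0,"dy":0,"dz":88.5,"hand":1},{"rx":0,"ry":0,"rz":0,"dx":0,"dy":0,"dz":88.5,"hand":1},{"rx":0,"ry":0,"rz":0,"dx":0,"dy":0,"dz":88.5,"hand":1}], force=30)

```text
t: 14.55
tcp_pos: [0.4735, 0.2881, 0.061]
eef_rot: [-3.141, 0.017, -0.001]
contact_force: [0.9, -0.3, -4.9]
width: 0.0324
```

```bash
python3 -c "
from h import *
go((.47356,.288,.0607,-.011))
"
```

```text
t 14.55 pos [0.4735 0.2881 0.061 ] yaw -0.011 w 0.0324 F [ 0.9 -0.3 -4.9] tilt [ 0.001  0.    -1.   ]
dx 0.1 dy 0.1 dz 0.3 rz 0.0
```

Call:
apply_moves(rows=[{"rx":0,"ry":0,"rz":0,"dx":0,"dy":0,"dz":0.8,"hand":1},{"rx":0,"ry":0,"rz":0,"dx":0,"dy":0,"dz":0.8,"hand":1},{"rx":0,"ry":0,"rz":0,"dx":0,"dy":0,"dz":0.8,"hand":0},{"rx":0,"ry":0,"rz":0,"dx":0,"dy":0,"dz":0.8,"hand":0},{"rx":0,"ry":0,"rz":0,"dx":0,"dy":0,"dz":0.8,"hand":0},{"rx":0,"ry":0,"rz":0,"dx":0,"dy":0,"dz":0.8,"hand":0},{"rx":0,"ry":0,"rz":0,"dx":0,"dy":0,"dz":-10,"hand":0},{"rx":0,"ry":0,"rz":0,"dx":0,"dy":0,"dz":-35,"hand":0},{"rx":0,"ry":0,"rz":0,"dx":0,"dy":0,"dz":-75,"hand":0},{"rx":0,"ry":0,"rz":0,"dx":0,"dy":0,"dz":-110,"hand":0}], force=30)

```text
t: 15.8
tcp_pos: [0.4734, 0.288, 0.1726]
eef_rot: [-3.141, 0.017, -0.001]
contact_force: [-0.7, 0.0, -0.2]
width: 0.0875
```

```bash
python3 -c "
from h import *
go((.5323,-.0255,.175,.169),(.5323,-.0255,.066,.169))
c=cap('side');crop(c,130,60,130,100,6,'s10.png')
"
```

```text
t 15.80 pos [0.4734 0.288  0.1726] yaw -0.011 w 0.0875 F [-0.7  0.  -0.2] tilt [ 0.001  0.    -1.   ]
dx 62.3 dy 312.9 dz -2.4 rz -10.3
dx 62.2 dy 312.9 dz 106.6 rz -10.3
```

View pics/s10.png

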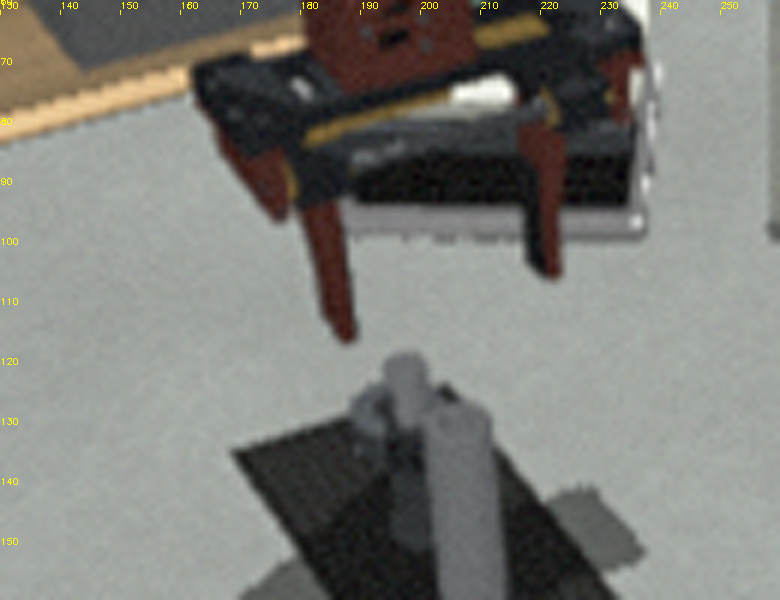

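Both stand on the mat. On to the plug.

Call:
apply_moves(rows=[{"rx":0,"ry":0,"rz":-1,"dx":5,"dy":25,"dz":-8,"hand":0},{"rx":0,"ry":0,"rz":-3,"dx":14,"dy":70,"dz":-8,"hand":0},{"rx":0,"ry":0,"rz":-5,"dx":24,"dy":120,"dz":-8,"hand":0},{"rx":0,"ry":0,"rz":-7,"dx":34,"dy":170,"dz":-8,"hand":0},{"rx":0,"ry":0,"rz":-9,"dx":44,"dy":220,"dz":-8,"hand":0},{"rx":0,"ry":0,"rz":-10.3,"dx":53,"dy":266,"dz":-6,"hand":0},{"rx":0,"ry":0,"rz":-10.3,"dx":59,"dy":297,"dz":-4,"hand":0},{"rx":0,"ry":0,"rz":-10.3,"dx":62,"dy":313,"dz":-2,"hand":0},{"rx":0,"ry":0,"rz":-10.3,"dx":62,"dy":313,"dz":-2,"hand":0.3},{"rx":0,"ry":0,"rz":-10.3,"dx":62,"dy":313,"dz":-2,"hand":0.5}], force=25)

```text
t: 17.1
tcp_pos: [0.5317, -0.0248, 0.1727]
eef_rot: [-3.13, -0.266, 0.0]
contact_force: [1.3, -0.4, -0.0]
width: 0.0709
```

```bash
python3 -c "
from h import *
go((.5323,-.0255,.066,.169))
c=cap('top');crop(c,190,120,130,100,6,'t11.png')
"
```

```text
t 17.10 pos [ 0.5317 -0.0248  0.1727] yaw 0.170 w 0.0709 F [ 1.3 -0.4 -0. ] tilt [-0.  0. -1.]
dx 0.5 dy 0.8 dz 106.7 rz 0.0
```

View pics/t11.png

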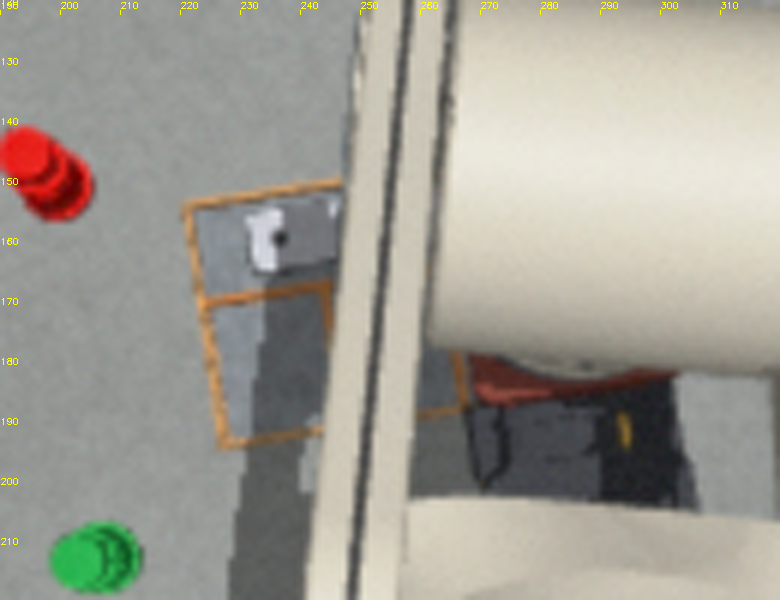

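Call:
apply_moves(rows=[{"rx":0,"ry":0,"rz":0,"dx":0,"dy":0,"dz":18,"hand":0.45},{"rx":0,"ry":0,"rz":0,"dx":0,"dy":0,"dz":43,"hand":0.45},{"rx":0,"ry":0,"rz":0,"dx":0,"dy":0,"dz":68,"hand":0.45},{"rx":0,"ry":0,"rz":0,"dx":0,"dy":0,"dz":90,"hand":0.45},{"rx":0,"ry":0,"rz":0,"dx":0,"dy":0,"dz":103,"hand":0.45},{"rx":0,"ry":0,"rz":0,"dx":0,"dy":0,"dz":107,"hand":0.45},{"rx":0,"ry":0,"rz":0,"dx":0,"dy":0,"dz":107,"hand":1},{"rx":0,"ry":0,"rz":0,"dx":0,"dy":0,"dz":107,"hand":1},{"rx":0,"ry":0,"rz":0,"dx":0,"dy":0,"dz":107,"hand":1},{"rx":0,"ry":0,"rz":0,"dx":0,"dy":0,"dz":107,"hand":1}], force=25)

```text
t: 18.4
tcp_pos: [0.5323, -0.0258, 0.0661]
eef_rot: [3.13, 0.265, 0.002]
contact_force: [0.6, -0.3, 1.7]
width: 0.0175
```

```bash
python3 -c "
from h import *
go((.4729,.228,.21,-.011))
"
```

```text
t 18.40 pos [ 0.5323 -0.0258  0.0661] yaw 0.169 w 0.0175 F [ 0.6 -0.3  1.7] tilt [ 0.001 -0.    -1.   ]
dx -15.7 dy -260.1 dz -143.9 rz 10.3
```

Call:
apply_moves(rows=[{"rx":0,"ry":0,"rz":0,"dx":0,"dy":0,"dz":0,"hand":1},{"rx":0,"ry":0,"rz":0,"dx":0,"dy":0,"dz":-8,"hand":1},{"rx":0,"ry":0,"rz":0,"dx":0,"dy":0,"dz":-24,"hand":1},{"rx":0,"ry":0,"rz":0,"dx":0,"dy":0,"dz":-48,"hand":1},{"rx":0,"ry":0,"rz":0,"dx":0,"dy":0,"dz":-75,"hand":1},{"rx":0,"ry":0,"rz":0,"dx":0,"dy":0,"dz":-102,"hand":1},{"rx":0,"ry":0,"rz":0,"dx":0,"dy":0,"dz":-125,"hand":1},{"rx":0,"ry":0,"rz":0,"dx":-1,"dy":-14,"dz":-138,"hand":1},{"rx":0,"ry":0,"rz":1,"dx":-2,"dy":-40,"dz":-144,"hand":1},{"rx":0,"ry":0,"rz":2,"dx":-4,"dy":-75,"dz":-144,"hand":1}], force=25)

```text
t: 19.65
tcp_pos: [0.5149, 0.0486, 0.2104]
eef_rot: [-3.135, -0.208, -0.001]
contact_force: [1.2, 1.0, -3.0]
width: 0.0175
```

```bash
python3 -c "
from h import *
go((.4729,.228,.21,-.011))
"
```

```text
t 19.65 pos [0.5149 0.0486 0.2104] yaw 0.132 w 0.0175 F [ 1.2  1.  -3. ] tilt [ 0.001  0.    -1.   ]
dx -18.0 dy -183.4 dz 0.4 rz 8.2
```

Call:
apply_moves(rows=[{"rx":0,"ry":0,"rz":2,"dx":-4,"dy":-35,"dz":0,"hand":1},{"rx":0,"ry":0,"rz":4,"dx":-8,"dy":-75,"dz":0,"hand":1},{"rx":0,"ry":0,"rz":6,"dx":-12,"dy":-115,"dz":0,"hand":1},{"rx":0,"ry":0,"rz":8.2,"dx":-15,"dy":-150,"dz":5,"hand":1},{"rx":0,"ry":0,"rz":8.2,"dx":-18,"dy":-175,"dz":15,"hand":1},{"rx":0,"ry":0,"rz":8.2,"dx":-18,"dy":-184,"dz":35,"hand":1},{"rx":0,"ry":0,"rz":8.2,"dx":-18,"dy":-184,"dz":60,"hand":1},{"rx":0,"ry":0,"rz":8.2,"dx":-18,"dy":-184,"dz":85,"hand":1},{"rx":0,"ry":0,"rz":8.2,"dx":-18,"dy":-184,"dz":105,"hand":1},{"rx":0,"ry":0,"rz":8.2,"dx":-18,"dy":-184,"dz":115,"hand":1}], force=25)

```text
t: 20.9
tcp_pos: [0.4716, 0.2277, 0.0937]
eef_rot: [3.141, -0.014, -0.003]
contact_force: [0.1, -0.4, -2.6]
width: 0.0178
```

```bash
python3 -c "
from h import *
go((.4729,.228,.0653,-.011))
c=cap('side');crop(c,130,60,130,130,5,'s12.png')
"
```

```text
t 20.90 pos [0.4716 0.2277 0.0937] yaw -0.009 w 0.0178 F [ 0.1 -0.4 -2.6] tilt [-0.002 -0.001 -1.   ]
dx 1.4 dy -0.3 dz 28.4 rz 0.1
```

View pics/s12.png

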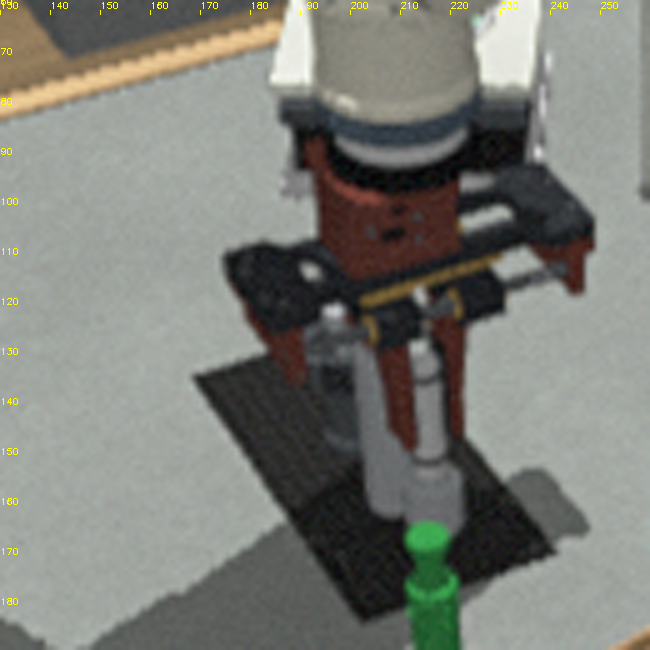

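Call:
apply_moves(rows=[{"rx":0,"ry":0,"rz":0,"dx":0,"dy":0,"dz":9,"hand":1},{"rx":0,"ry":0,"rz":0,"dx":0,"dy":0,"dz":18,"hand":1},{"rx":0,"ry":0,"rz":0,"dx":0,"dy":0,"dz":25,"hand":1},{"rx":0,"ry":0,"rz":0,"dx":0,"dy":0,"dz":28.5,"hand":1},{"rx":0,"ry":0,"rz":0,"dx":0,"dy":0,"dz":30,"hand":1},{"rx":0,"ry":0,"rz":0,"dx":0,"dy":0,"dz":30,"hand":1},{"rx":0,"ry":0,"rz":0,"dx":0,"dy":0,"dz":30,"hand":1},{"rx":0,"ry":0,"rz":0,"dx":0,"dy":0,"dz":30,"hand":1},{"rx":0,"ry":0,"rz":0,"dx":0,"dy":0,"dz":30,"hand":1},{"rx":0,"ry":0,"rz":0,"dx":0,"dy":0,"dz":30,"hand":1}], force=25)

```text
t: 22.2
tcp_pos: [0.4729, 0.2275, 0.0651]
eef_rot: [-3.142, 0.014, -0.0]
contact_force: [-3.2, -0.1, 6.3]
width: 0.0177
```

```bash
python3 -c "
from h import *
go((.4729,.228,.0651,-.011))
"
```

```text
t 22.20 pos [0.4729 0.2275 0.0651] yaw -0.009 w 0.0177 F [-3.2 -0.1  6.3] tilt [ 0.  0. -1.]
dx 0.0 dy -0.5 dz 0.0 rz 0.1
```

Call:
apply_moves(rows=[{"rx":0,"ry":0,"rz":0,"dx":0,"dy":0,"dz":-0.3,"hand":1},{"rx":0,"ry":0,"rz":0,"dx":0,"dy":0,"dz":-0.3,"hand":0},{"rx":0,"ry":0,"rz":0,"dx":0,"dy":0,"dz":-0.3,"hand":0},{"rx":0,"ry":0,"rz":0,"dx":0,"dy":0,"dz":-0.3,"hand":0},{"rx":0,"ry":0,"rz":0,"dx":0,"dy":0,"dz":-0.3,"hand":0},{"rx":0,"ry":0,"rz":0,"dx":0,"dy":0,"dz":-0.3,"hand":0},{"rx":0,"ry":0,"rz":0,"dx":0,"dy":0,"dz":-12,"hand":0},{"rx":0,"ry":0,"rz":0,"dx":0,"dy":0,"dz":-38,"hand":0},{"rx":0,"ry":0,"rz":0,"dx":0,"dy":0,"dz":-72,"hand":0},{"rx":0,"ry":0,"rz":0,"dx":0,"dy":0,"dz":-105,"hand":0}], force=25)

```text
t: 23.45
tcp_pos: [0.4729, 0.2275, 0.1715]
eef_rot: [-3.141, 0.014, -0.001]
contact_force: [0.4, 0.1, -0.4]
width: 0.0881
```

```bash
python3 -c "
from h import *
go((.5781,.0245,.12,.18),(.5781,.0245,.021,.18))
c=cap('side');crop(c,130,60,130,130,5,'s13.png')
crop(c,240,160,100,80,8,'s13b.png')
"
```

```text
t 23.45 pos [0.4729 0.2275 0.1715] yaw -0.009 w 0.0881 F [ 0.4  0.1 -0.4] tilt [ 0.  0. -1.]
dx 107.0 dy 202.0 dz 51.5 rz -10.8
dx 107.0 dy 202.1 dz 150.5 rz -10.8
```

View pics/s13.png

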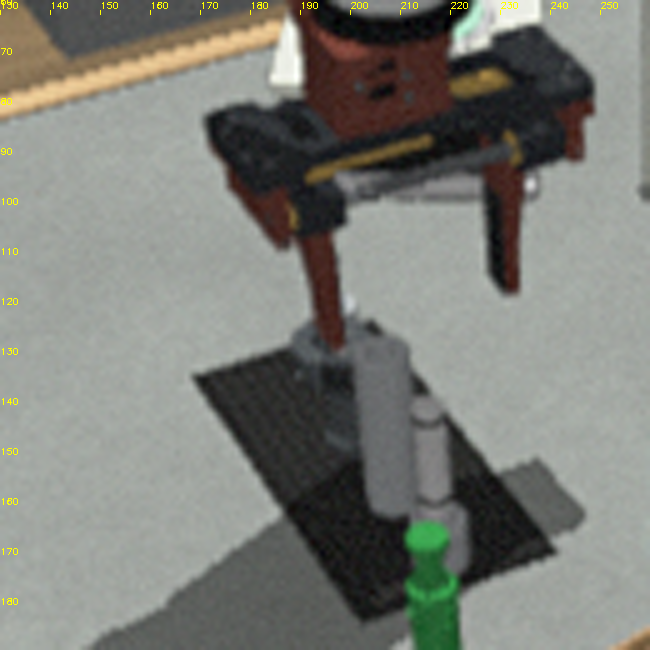

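View pics/s13b.png

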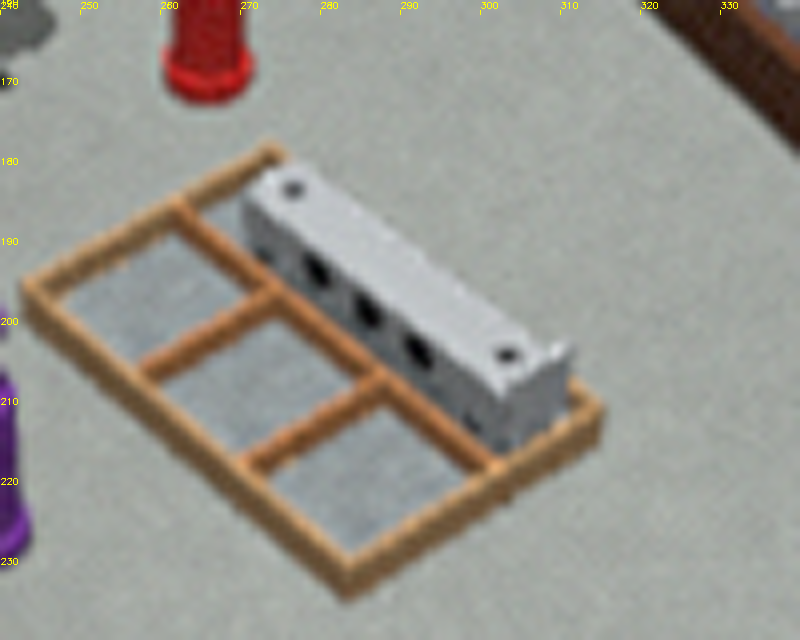

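```bash
python3 -c "
from h import *
c=cap('side')
a=back(c,*px(293,189,240,160,8),.037);b=back(c,*px(508,355,240,160,8),.037);d=a-b
print(a,b,(a+b)/2,np.linalg.norm(d),np.arctan2(-d[0],d[1]))
go((.5785,.025,.12,.18))
"
```

```text
[0.57049114 0.07636596 0.037     ] [ 0.58935229 -0.02290307  0.037     ] [0.57992172 0.02673145 0.037     ] 0.10104495904619346 0.18776227501992984
t 23.55 pos [0.4751 0.2285 0.1737] yaw -0.009 w 0.0877 F [-0.2  0.5  0.5] tilt [ 0.007  0.003 -1.   ]
dx 104.9 dy 202.7 dz 53.8 rz -10.8
```

Call:
apply_moves(rows=[{"rx":0,"ry":0,"rz":-1,"dx":10,"dy":18,"dz":-5,"hand":0},{"rx":0,"ry":0,"rz":-3,"dx":32,"dy":55,"dz":-5,"hand":0},{"rx":0,"ry":0,"rz":-6,"dx":58,"dy":105,"dz":-5,"hand":0},{"rx":0,"ry":0,"rz":-9,"dx":82,"dy":150,"dz":0,"hand":0},{"rx":0,"ry":0,"rz":-10.8,"dx":99,"dy":184,"dz":10,"hand":0},{"rx":0,"ry":0,"rz":-10.8,"dx":107,"dy":202,"dz":25,"hand":0},{"rx":0,"ry":0,"rz":-10.8,"dx":107,"dy":202,"dz":45,"hand":0},{"rx":0,"ry":0,"rz":-10.8,"dx":107,"dy":202,"dz":70,"hand":0},{"rx":0,"ry":0,"rz":-10.8,"dx":107,"dy":202,"dz":80,"hand":0},{"rx":0,"ry":0,"rz":-10.8,"dx":107,"dy":202,"dz":80,"hand":0}], force=25)

```text
t: 24.8
tcp_pos: [0.5772, 0.025, 0.0888]
eef_rot: [-3.129, -0.282, 0.003]
contact_force: [-0.6, 0.2, -0.1]
width: 0.088
```

```bash
python3 -c "
from h import *
c=cap('side');crop(c,220,100,130,130,5,'s14.png')
go((.5785,.025,.022,.18))
"
```

```text
t 24.85 pos [0.5779 0.025  0.0896] yaw 0.180 w 0.0875 F [0.6 0.2 0.4] tilt [-0.001  0.    -1.   ]
dx 0.7 dy 0.1 dz 67.6 rz -0.0
```

View pics/s14.png

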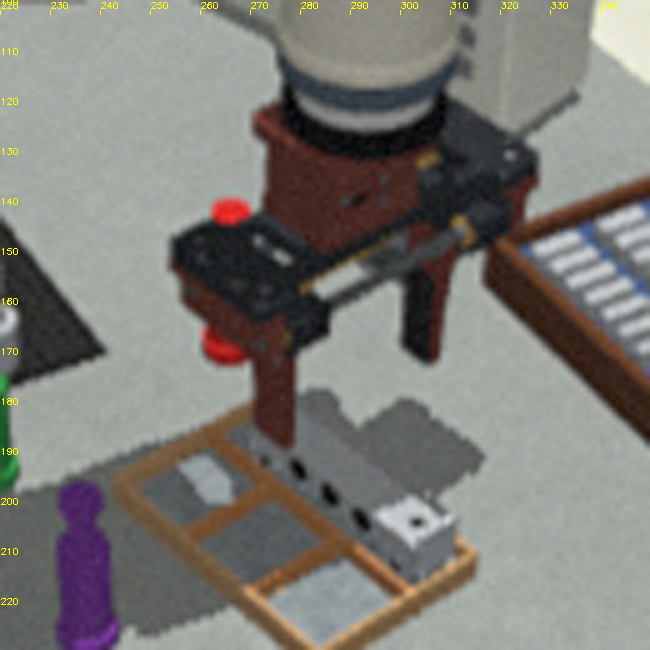

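Call:
apply_moves(rows=[{"rx":0,"ry":0,"rz":0,"dx":1,"dy":0,"dz":15,"hand":0.2},{"rx":0,"ry":0,"rz":0,"dx":1,"dy":0,"dz":33,"hand":0.4},{"rx":0,"ry":0,"rz":0,"dx":1,"dy":0,"dz":50,"hand":0.4},{"rx":0,"ry":0,"rz":0,"dx":1,"dy":0,"dz":62,"hand":0.4},{"rx":0,"ry":0,"rz":0,"dx":1,"dy":0,"dz":66,"hand":0.4},{"rx":0,"ry":0,"rz":0,"dx":1,"dy":0,"dz":67.5,"hand":0.4},{"rx":0,"ry":0,"rz":0,"dx":1,"dy":0,"dz":67.5,"hand":0.6},{"rx":0,"ry":0,"rz":0,"dx":1,"dy":0,"dz":67.5,"hand":1},{"rx":0,"ry":0,"rz":0,"dx":1,"dy":0,"dz":67.5,"hand":1},{"rx":0,"ry":0,"rz":0,"dx":1,"dy":0,"dz":67.5,"hand":1}], force=35)

```text
t: 26.1
tcp_pos: [0.5792, 0.0247, 0.0225]
eef_rot: [3.129, 0.282, 0.001]
contact_force: [-0.6, 1.0, 2.8]
width: 0.0247
```

```bash
python3 -c "
from h import *
c=cap('side');crop(c,220,120,130,130,5,'s15.png')
go((.5785,.025,.022,.18))
"
```

```text
t 26.15 pos [0.5792 0.0247 0.0225] yaw 0.180 w 0.0251 F [-1.3 -0.4  3.8] tilt [ 0. -0. -1.]
dx -0.7 dy -0.4 dz 0.5 rz -0.0
```

View pics/s15.png

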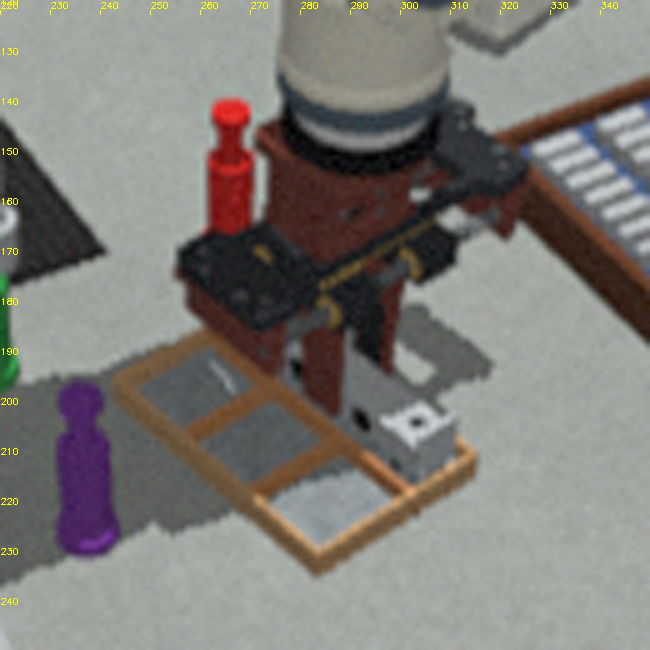

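Call:
apply_moves(rows=[{"rx":0,"ry":0,"rz":0,"dx":0,"dy":0,"dz":0,"hand":1},{"rx":0,"ry":0,"rz":0,"dx":0,"dy":0,"dz":-4,"hand":1},{"rx":0,"ry":0,"rz":0,"dx":0,"dy":0,"dz":-12,"hand":1},{"rx":0,"ry":0,"rz":0,"dx":0,"dy":0,"dz":-25,"hand":1},{"rx":0,"ry":0,"rz":0,"dx":0,"dy":0,"dz":-42,"hand":1},{"rx":0,"ry":0,"rz":0,"dx":0,"dy":0,"dz":-62,"hand":1},{"rx":0,"ry":0,"rz":0,"dx":0,"dy":0,"dz":-85,"hand":1},{"rx":0,"ry":0,"rz":0,"dx":0,"dy":0,"dz":-105,"hand":1},{"rx":0,"ry":0,"rz":0,"dx":0,"dy":0,"dz":-118,"hand":1},{"rx":0,"ry":0,"rz":0,"dx":0,"dy":0,"dz":-125,"hand":1}], force=40)

```text
t: 27.4
tcp_pos: [0.5793, 0.0247, 0.1484]
eef_rot: [3.129, 0.281, 0.002]
contact_force: [-0.0, 0.0, -5.7]
width: 0.0254
```

```bash
python3 -c "
from h import *
c=cap('side');crop(c,220,60,130,130,5,'s16.png')
go((.5244,-.3205,.13,-.174))
c=cap('side');crop(c,290,240,130,130,5,'s16p.png')
"
```

```text
t 27.45 pos [0.5795 0.0247 0.1487] yaw 0.179 w 0.0251 F [ 0.2  0.4 -5. ] tilt [ 0.002  0.    -1.   ]
dx -115.9 dy 329.9 dz 18.6 rz 20.3
```

View pics/s16.png

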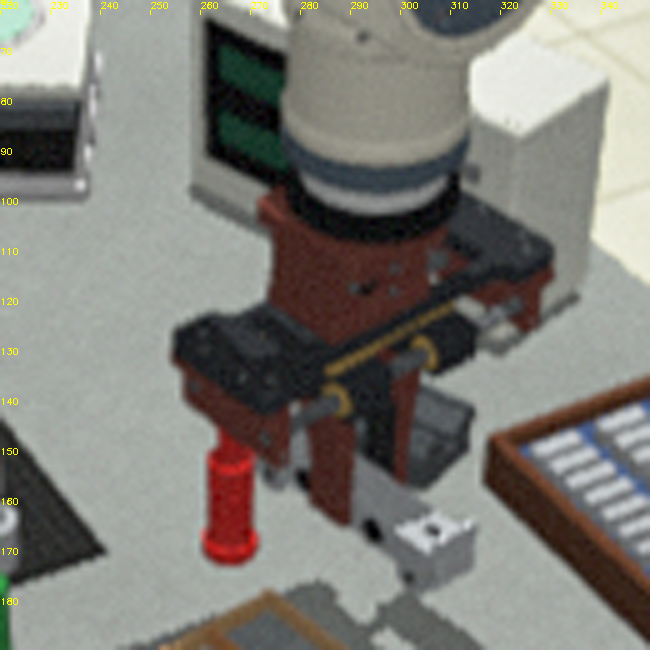

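View pics/s16p.png

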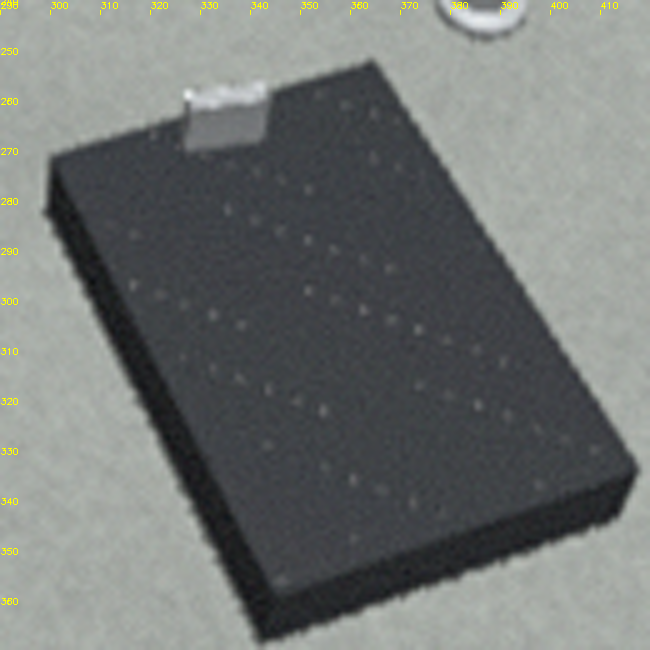

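```bash
python3 -c "
from h import *
c=cap('side')
P=[px(*p,290,240,5) for p in [(50,158),(373,61),(636,470),(280,598)]]
print(*fit(c,[(-.08,.11,.045),(.08,.11,.045),(.08,-.11,.045),(-.08,-.11,.045)],P,[.52,-.32,-.17]))
go((.5250,-.320,.14,-.174))
"
```

```text
[ 0.52360828 -0.31993431 -0.1716549 ] [[-0.73 -0.27]
 [ 0.06 -0.36]
 [ 1.53 -0.1 ]
 [-0.89  0.33]]
t 27.55 pos [0.5789 0.0247 0.1472] yaw 0.179 w 0.0245 F [ 0.7 -0.8 -4.9] tilt [ 0.  0. -1.]
dx -114.6 dy 329.6 dz 7.2 rz 20.3
```

Call:
apply_moves(rows=[{"rx":0,"ry":0,"rz":1,"dx":-5,"dy":14,"dz":0,"hand":1},{"rx":0,"ry":0,"rz":3,"dx":-16,"dy":45,"dz":0,"hand":1},{"rx":0,"ry":0,"rz":6,"dx":-31,"dy":88,"dz":0,"hand":1},{"rx":0,"ry":0,"rz":9,"dx":-47,"dy":134,"dz":0,"hand":1},{"rx":0,"ry":0,"rz":12,"dx":-63,"dy":180,"dz":0,"hand":1},{"rx":0,"ry":0,"rz":15,"dx":-79,"dy":226,"dz":0,"hand":1},{"rx":0,"ry":0,"rz":18,"dx":-94,"dy":268,"dz":0,"hand":1},{"rx":0,"ry":0,"rz":20.2,"dx":-106,"dy":302,"dz":0,"hand":1},{"rx":0,"ry":0,"rz":20.2,"dx":-113,"dy":323,"dz":5,"hand":1},{"rx":0,"ry":0,"rz":20.2,"dx":-115.5,"dy":330,"dz":15,"hand":1}], force=40)

```text
t: 28.8
tcp_pos: [0.5238, -0.3218, 0.1314]
eef_rot: [-3.13, 0.273, 0.0]
contact_force: [0.4, -0.6, -6.3]
width: 0.0244
```

```bash
python3 -c "
from h import *
c=cap('side');crop(c,270,180,130,130,5,'s17.png')
go((.524,-.320,.0635,-.173))
"
```

```text
t 28.85 pos [ 0.523  -0.3211  0.1298] yaw -0.174 w 0.0246 F [ 0.  -1.9 -7.7] tilt [-0.002  0.001 -1.   ]
dx 1.0 dy -1.2 dz 66.3 rz -0.0
```

View pics/s17.png

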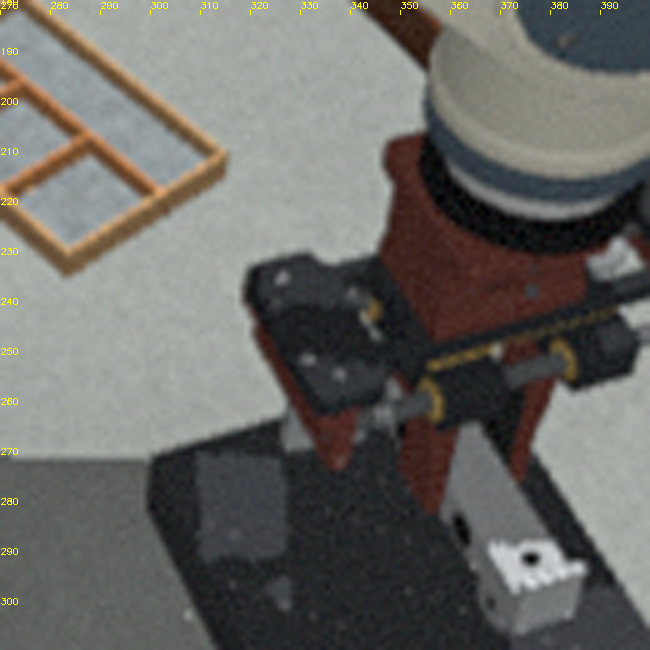

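Call:
apply_moves(rows=[{"rx":0,"ry":0,"rz":0,"dx":0,"dy":0,"dz":8,"hand":1},{"rx":0,"ry":0,"rz":0,"dx":0,"dy":0,"dz":20,"hand":1},{"rx":0,"ry":0,"rz":0,"dx":0,"dy":0,"dz":34,"hand":1},{"rx":0,"ry":0,"rz":0,"dx":0,"dy":0,"dz":47,"hand":1},{"rx":0,"ry":0,"rz":0,"dx":0,"dy":0,"dz":57,"hand":1},{"rx":0,"ry":0,"rz":0,"dx":0,"dy":0,"dz":63,"hand":1},{"rx":0,"ry":0,"rz":0,"dx":0,"dy":0,"dz":66,"hand":1},{"rx":0,"ry":0,"rz":0,"dx":0,"dy":0,"dz":67.5,"hand":1},{"rx":0,"ry":0,"rz":0,"dx":0,"dy":0,"dz":67.5,"hand":1},{"rx":0,"ry":0,"rz":0,"dx":0,"dy":0,"dz":67.5,"hand":1}], force=40)

```text
t: 30.1
tcp_pos: [0.5245, -0.3207, 0.065]
eef_rot: [3.13, -0.272, 0.001]
contact_force: [0.3, 0.3, -5.8]
width: 0.0249
```

```bash
python3 -c "
from h import *
c=cap('side');crop(c,290,200,130,130,5,'s18.png')
go((.524,-.320,.063,-.173))
"
```

```text
t 30.15 pos [ 0.5244 -0.3207  0.065 ] yaw -0.173 w 0.0246 F [-0.3 -1.  -5.5] tilt [ 0. -0. -1.]
dx -0.6 dy -0.6 dz 2.0 rz -0.0
```

View pics/s18.png

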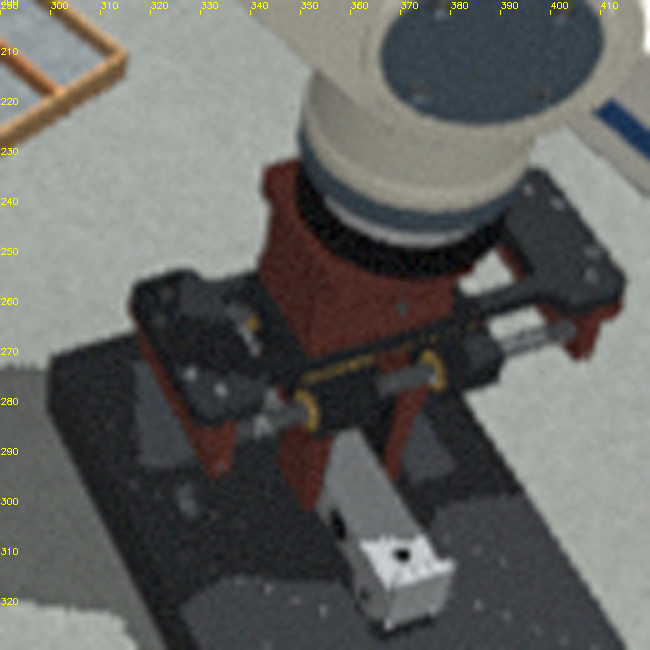

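Still hanging at about 2 mm. Next I go down in small steps.

Call:
apply_moves(rows=[{"rx":0,"ry":0,"rz":0,"dx":0,"dy":0,"dz":0.8,"hand":1},{"rx":0,"ry":0,"rz":0,"dx":0,"dy":0,"dz":1.6,"hand":1},{"rx":0,"ry":0,"rz":0,"dx":0,"dy":0,"dz":2.2,"hand":1},{"rx":0,"ry":0,"rz":0,"dx":0,"dy":0,"dz":2.5,"hand":1},{"rx":0,"ry":0,"rz":0,"dx":0,"dy":0,"dz":2.5,"hand":1},{"rx":0,"ry":0,"rz":0,"dx":0,"dy":0,"dz":2.5,"hand":1},{"rx":0,"ry":0,"rz":0,"dx":0,"dy":0,"dz":2.5,"hand":1},{"rx":0,"ry":0,"rz":0,"dx":0,"dy":0,"dz":2.5,"hand":1},{"rx":0,"ry":0,"rz":0,"dx":0,"dy":0,"dz":2.5,"hand":1},{"rx":0,"ry":0,"rz":0,"dx":0,"dy":0,"dz":2.5,"hand":1}], force=40)

```text
t: 31.4
tcp_pos: [0.5243, -0.3206, 0.0625]
eef_rot: [3.13, -0.272, 0.0]
contact_force: [-3.9, 3.1, 6.0]
width: 0.0248
```

```bash
python3 -c "
from h import *
go((.524,-.320,.063,-.173))
"
```

```text
t 31.40 pos [ 0.5243 -0.3206  0.0625] yaw -0.173 w 0.0248 F [-3.9  3.1  6. ] tilt [ 0. -0. -1.]
dx -0.4 dy -0.5 dz -0.5 rz -0.0
```

Contact at the expected height (0.0625). I release slowly and go straight up.

Call:
apply_moves(rows=[{"rx":0,"ry":0,"rz":0,"dx":0,"dy":0,"dz":-0.3,"hand":1},{"rx":0,"ry":0,"rz":0,"dx":0,"dy":0,"dz":-0.3,"hand":0},{"rx":0,"ry":0,"rz":0,"dx":0,"dy":0,"dz":-0.3,"hand":0},{"rx":0,"ry":0,"rz":0,"dx":0,"dy":0,"dz":-0.3,"hand":0},{"rx":0,"ry":0,"rz":0,"dx":0,"dy":0,"dz":-0.3,"hand":0},{"rx":0,"ry":0,"rz":0,"dx":0,"dy":0,"dz":-0.3,"hand":0},{"rx":0,"ry":0,"rz":0,"dx":0,"dy":0,"dz":-12,"hand":0},{"rx":0,"ry":0,"rz":0,"dx":0,"dy":0,"dz":-38,"hand":0},{"rx":0,"ry":0,"rz":0,"dx":0,"dy":0,"dz":-75,"hand":0},{"rx":0,"ry":0,"rz":0,"dx":0,"dy":0,"dz":-115,"hand":0}], force=25)

```text
t: 32.65
tcp_pos: [0.5241, -0.3205, 0.1788]
eef_rot: [-3.13, 0.272, 0.0]
contact_force: [1.0, -0.4, -0.0]
width: 0.0875
```

```bash
python3 -c "
from h import *
c=cap('side');crop(c,290,200,130,130,5,'s19.png')
go((.4729,.2275,.175,-.009))
"
```

```text
t 32.70 pos [ 0.5268 -0.3222  0.1846] yaw -0.173 w 0.0878 F [ 0.9 -0.6  2.7] tilt [ 0.007 -0.004 -1.   ]
dx -147.8 dy -532.2 dz 6.8 rz -9.4
```

View pics/s19.png

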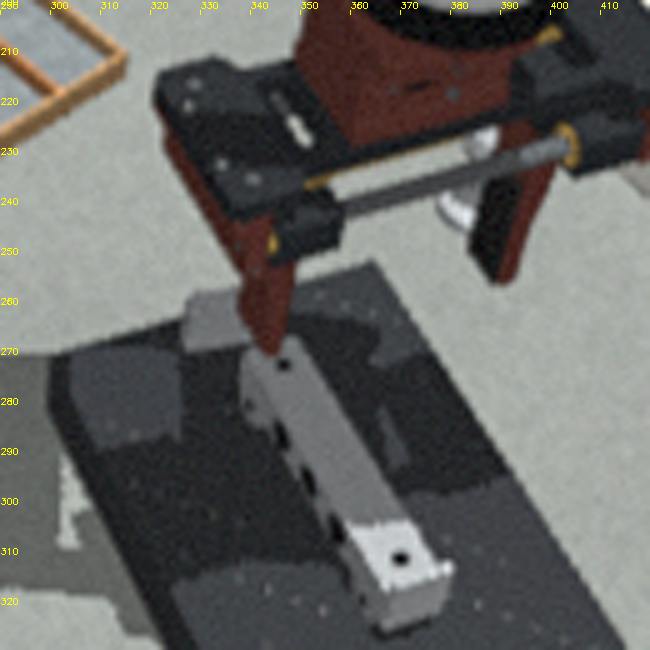

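```bash
python3 -c "
from h import *
c=cap('side')
a=back(c,*px(285,365,290,200,5),.077);b=back(c,*px(401,559,290,200,5),.077);d=a-b;m=(a+b)/2
print(m,np.linalg.norm(d),np.arctan2(-d[0],d[1]), 'in plate',rz(.173)@(m[:2]-[.524,-.32]))
go((.4729,.2275,.175,-.009))
"
```

```text
[ 0.52448381 -0.31994161  0.077     ] 0.09983874598622586 -0.1744693889883055 in plate [0.00046653 0.0001408 ]
t 32.75 pos [ 0.5269 -0.3222  0.1827] yaw -0.173 w 0.0878 F [ 0.4 -0.8  0.7] tilt [ 0.007 -0.005 -1.   ]
dx -147.9 dy -532.2 dz 4.7 rz -9.4
```

Call:
apply_moves(rows=[{"rx":0,"ry":0,"rz":-1,"dx":-8,"dy":-30,"dz":-5,"hand":0},{"rx":0,"ry":0,"rz":-2,"dx":-24,"dy":-88,"dz":-5,"hand":0},{"rx":0,"ry":0,"rz":-3,"dx":-41,"dy":-150,"dz":-5,"hand":0},{"rx":0,"ry":0,"rz":-4,"dx":-58,"dy":-212,"dz":-5,"hand":0},{"rx":0,"ry":0,"rz":-5,"dx":-75,"dy":-273,"dz":-5,"hand":0},{"rx":0,"ry":0,"rz":-6,"dx":-92,"dy":-335,"dz":-5,"hand":0},{"rx":0,"ry":0,"rz":-7,"dx":-108,"dy":-397,"dz":-5,"hand":0},{"rx":0,"ry":0,"rz":-8,"dx":-124,"dy":-455,"dz":-5,"hand":0},{"rx":0,"ry":0,"rz":-9.4,"dx":-137,"dy":-503,"dz":-4,"hand":0},{"rx":0,"ry":0,"rz":-9.4,"dx":-145,"dy":-531,"dz":-3,"hand":0}], force=25)

```text
t: 34.0
tcp_pos: [0.4721, 0.2299, 0.18]
eef_rot: [-3.141, 0.01, 0.0]
contact_force: [-0.5, -0.7, -0.5]
width: 0.0882
```

```bash
python3 -c "
from h import *
c=cap('side');crop(c,130,60,130,130,5,'s20.png')
c=cap('top')
go((.4729,.2275,.065,-.009))
"
```

```text
t 34.10 pos [0.4723 0.2298 0.1799] yaw -0.006 w 0.0880 F [ 0.8 -0.6 -0.3] tilt [-0.  0. -1.]
dx 0.7 dy 2.4 dz 114.9 rz 0.2
```

View pics/s20.png

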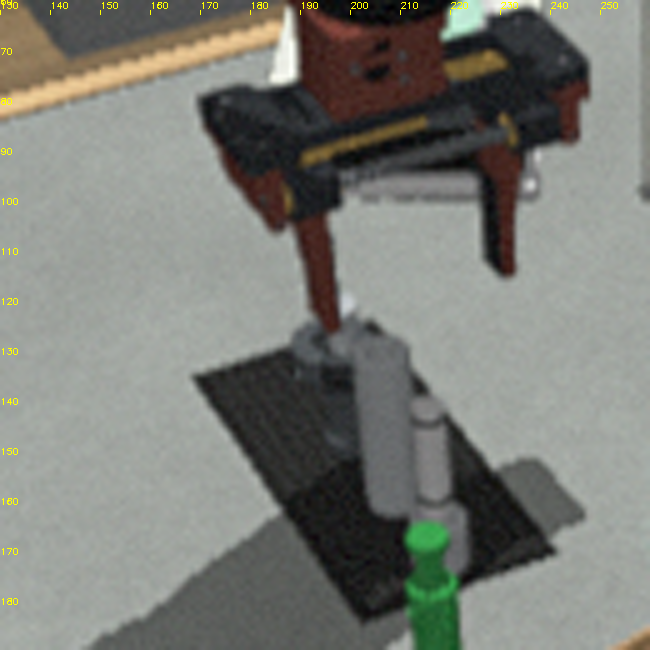

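Call:
apply_moves(rows=[{"rx":0,"ry":0,"rz":0,"dx":0.7,"dy":2.4,"dz":18,"hand":0.3},{"rx":0,"ry":0,"rz":0,"dx":0.7,"dy":2.4,"dz":45,"hand":0.45},{"rx":0,"ry":0,"rz":0,"dx":0.7,"dy":2.4,"dz":73,"hand":0.45},{"rx":0,"ry":0,"rz":0,"dx":0.7,"dy":2.4,"dz":97,"hand":0.45},{"rx":0,"ry":0,"rz":0,"dx":0.7,"dy":2.4,"dz":111,"hand":0.45},{"rx":0,"ry":0,"rz":0,"dx":0.7,"dy":2.4,"dz":114.5,"hand":0.45},{"rx":0,"ry":0,"rz":0,"dx":0.7,"dy":2.4,"dz":114.5,"hand":1},{"rx":0,"ry":0,"rz":0,"dx":0.7,"dy":2.4,"dz":114.5,"hand":1},{"rx":0,"ry":0,"rz":0,"dx":0.7,"dy":2.4,"dz":114.5,"hand":1},{"rx":0,"ry":0,"rz":0,"dx":0.7,"dy":2.4,"dz":114.5,"hand":1}], force=25)

```text
t: 35.35
tcp_pos: [0.4738, 0.2252, 0.0661]
eef_rot: [-3.141, 0.014, -0.001]
contact_force: [-1.2, -0.3, 3.7]
width: 0.0177
```

```bash
python3 -c "
from h import *
go((.4729,.2275,.065,-.009),(.5323,-.0258,.21,.169))
"
```

```text
t 35.35 pos [0.4738 0.2252 0.0661] yaw -0.009 w 0.0177 F [-1.2 -0.3  3.7] tilt [ 0.001  0.    -1.   ]
dx -0.9 dy -2.3 dz 1.1 rz 0.0
dx 60.8 dy 250.4 dz -143.9 rz -10.2
```

Call:
apply_moves(rows=[{"rx":0,"ry":0,"rz":0,"dx":0,"dy":0,"dz":0,"hand":1},{"rx":0,"ry":0,"rz":0,"dx":0,"dy":0,"dz":-8,"hand":1},{"rx":0,"ry":0,"rz":0,"dx":0,"dy":0,"dz":-24,"hand":1},{"rx":0,"ry":0,"rz":0,"dx":0,"dy":0,"dz":-48,"hand":1},{"rx":0,"ry":0,"rz":0,"dx":0,"dy":0,"dz":-75,"hand":1},{"rx":0,"ry":0,"rz":0,"dx":0,"dy":0,"dz":-102,"hand":1},{"rx":0,"ry":0,"rz":0,"dx":0,"dy":0,"dz":-125,"hand":1},{"rx":0,"ry":0,"rz":-1,"dx":3,"dy":12,"dz":-138,"hand":1},{"rx":0,"ry":0,"rz":-2,"dx":9,"dy":36,"dz":-144,"hand":1},{"rx":0,"ry":0,"rz":-3,"dx":17,"dy":70,"dz":-144,"hand":1}], force=25)

```text
t: 36.6
tcp_pos: [0.4903, 0.1547, 0.2113]
eef_rot: [-3.14, -0.071, -0.003]
contact_force: [-0.0, 0.7, -2.2]
width: 0.0179
```

```bash
python3 -c "
from h import *
go((.5325,-.0281,.21,.169))
"
```

```text
t 36.60 pos [0.4903 0.1547 0.2113] yaw 0.045 w 0.0179 F [-0.   0.7 -2.2] tilt [ 0.002  0.001 -1.   ]
dx 33.9 dy 184.6 dz 1.2 rz -7.1
```

Call:
apply_moves(rows=[{"rx":0,"ry":0,"rz":-2,"dx":6,"dy":35,"dz":0,"hand":1},{"rx":0,"ry":0,"rz":-4,"dx":14,"dy":75,"dz":0,"hand":1},{"rx":0,"ry":0,"rz":-6,"dx":21,"dy":115,"dz":0,"hand":1},{"rx":0,"ry":0,"rz":-7.2,"dx":28,"dy":151,"dz":3,"hand":1},{"rx":0,"ry":0,"rz":-7.2,"dx":32,"dy":175,"dz":12,"hand":1},{"rx":0,"ry":0,"rz":-7.2,"dx":33.8,"dy":185,"dz":30,"hand":1},{"rx":0,"ry":0,"rz":-7.2,"dx":33.8,"dy":185,"dz":53,"hand":1},{"rx":0,"ry":0,"rz":-7.2,"dx":33.8,"dy":185,"dz":76,"hand":1},{"rx":0,"ry":0,"rz":-7.2,"dx":33.8,"dy":185,"dz":93,"hand":1},{"rx":0,"ry":0,"rz":-7.2,"dx":33.8,"dy":185,"dz":100,"hand":1}], force=25)

```text
t: 37.85
tcp_pos: [0.531, -0.028, 0.1085]
eef_rot: [-3.13, -0.266, 0.003]
contact_force: [-0.4, -0.2, -1.4]
width: 0.0176
```

```bash
python3 -c "
from h import *
c=cap('side');crop(c,220,130,130,110,6,'s21.png')
go((.5325,-.0281,.0671,.169))
"
```

```text
t 37.90 pos [ 0.531  -0.0281  0.1083] yaw 0.169 w 0.0174 F [-0.2  0.3 -2.1] tilt [-0.002  0.    -1.   ]
dx 1.6 dy 0.3 dz 41.2 rz 0.0
```

View pics/s21.png

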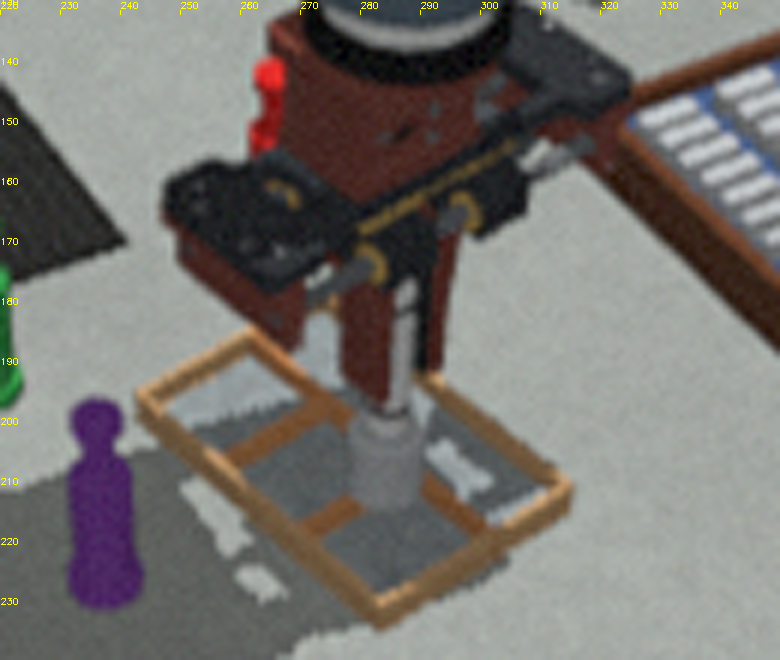

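Call:
apply_moves(rows=[{"rx":0,"ry":0,"rz":0,"dx":0.5,"dy":0,"dz":10,"hand":1},{"rx":0,"ry":0,"rz":0,"dx":0.5,"dy":0,"dz":22,"hand":1},{"rx":0,"ry":0,"rz":0,"dx":0.5,"dy":0,"dz":32,"hand":1},{"rx":0,"ry":0,"rz":0,"dx":0.5,"dy":0,"dz":38,"hand":1},{"rx":0,"ry":0,"rz":0,"dx":0.5,"dy":0,"dz":41,"hand":1},{"rx":0,"ry":0,"rz":0,"dx":0.5,"dy":0,"dz":42,"hand":1},{"rx":0,"ry":0,"rz":0,"dx":0.5,"dy":0,"dz":42.5,"hand":1},{"rx":0,"ry":0,"rz":0,"dx":0.5,"dy":0,"dz":42.5,"hand":1},{"rx":0,"ry":0,"rz":0,"dx":0.5,"dy":0,"dz":42.5,"hand":1},{"rx":0,"ry":0,"rz":0,"dx":0.5,"dy":0,"dz":42.5,"hand":1}], force=25)

```text
t: 39.15
tcp_pos: [0.5323, -0.0284, 0.0673]
eef_rot: [3.13, 0.265, 0.0]
contact_force: [0.2, 0.5, -2.4]
width: 0.0176
```

```bash
python3 -c "
from h import *
c=cap('side');crop(c,220,130,130,110,6,'s22.png')
go((.5325,-.0281,.0671,.169))
"
```

```text
t 39.20 pos [ 0.5323 -0.0284  0.0673] yaw 0.169 w 0.0177 F [-0.4 -0.5 -2.4] tilt [ 0. -0. -1.]
dx 0.2 dy -0.2 dz 0.2 rz 0.0
```

View pics/s22.png

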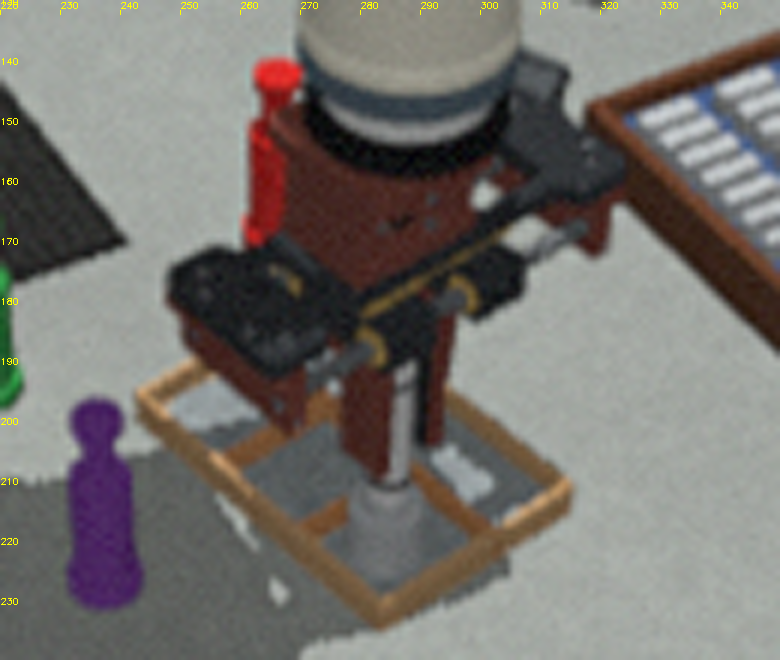

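Plug over its bay, less than 1 mm up. I lower 0.6 mm, release and go up.

Call:
apply_moves(rows=[{"rx":0,"ry":0,"rz":0,"dx":0,"dy":0,"dz":0.6,"hand":1},{"rx":0,"ry":0,"rz":0,"dx":0,"dy":0,"dz":0.6,"hand":1},{"rx":0,"ry":0,"rz":0,"dx":0,"dy":0,"dz":0.6,"hand":0},{"rx":0,"ry":0,"rz":0,"dx":0,"dy":0,"dz":0.6,"hand":0},{"rx":0,"ry":0,"rz":0,"dx":0,"dy":0,"dz":0.6,"hand":0},{"rx":0,"ry":0,"rz":0,"dx":0,"dy":0,"dz":0.6,"hand":0},{"rx":0,"ry":0,"rz":0,"dx":0,"dy":0,"dz":-12,"hand":0},{"rx":0,"ry":0,"rz":0,"dx":0,"dy":0,"dz":-42,"hand":0},{"rx":0,"ry":0,"rz":0,"dx":0,"dy":0,"dz":-80,"hand":0},{"rx":0,"ry":0,"rz":0,"dx":0,"dy":0,"dz":-108,"hand":0}], force=25)

```text
t: 40.45
tcp_pos: [0.5327, -0.0284, 0.1776]
eef_rot: [3.13, 0.265, 0.003]
contact_force: [1.2, -0.5, -0.7]
width: 0.0875
```

```bash
python3 -c "
from h import *
go((.4735,.2881,.175,-.011))
c=cap('side');crop(c,220,130,130,110,6,'s23.png')
"
```

```text
t 40.45 pos [ 0.5327 -0.0284  0.1776] yaw 0.169 w 0.0875 F [ 1.2 -0.5 -0.7] tilt [ 0.002 -0.    -1.   ]
dx -5.1 dy -322.0 dz 2.4 rz 10.3
```

View pics/s23.png

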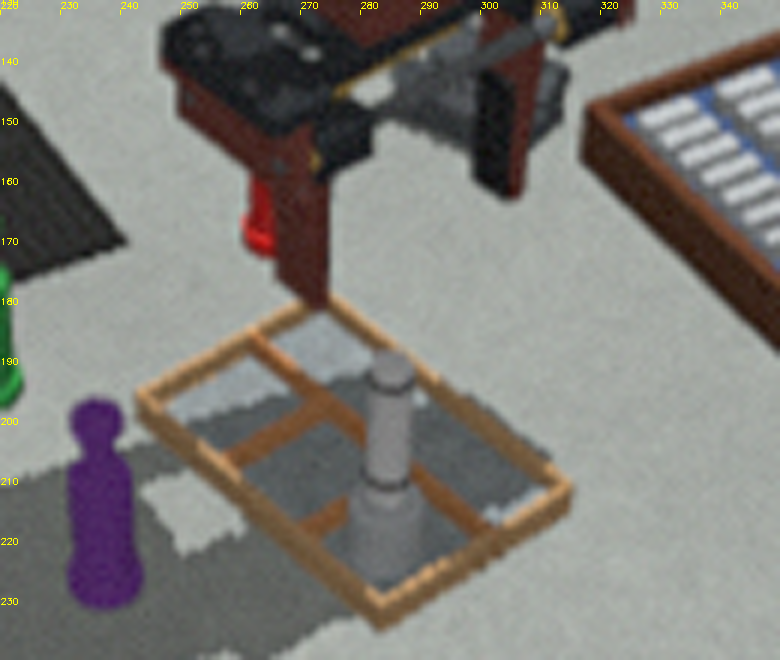

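Call:
apply_moves(rows=[{"rx":0,"ry":0,"rz":1,"dx":0,"dy":-25,"dz":-4,"hand":0},{"rx":0,"ry":0,"rz":3,"dx":-1,"dy":-72,"dz":-4,"hand":0},{"rx":0,"ry":0,"rz":5,"dx":-2,"dy":-124,"dz":-4,"hand":0},{"rx":0,"ry":0,"rz":7,"dx":-3,"dy":-176,"dz":-4,"hand":0},{"rx":0,"ry":0,"rz":9,"dx":-4,"dy":-228,"dz":-4,"hand":0},{"rx":0,"ry":0,"rz":10.3,"dx":-4.7,"dy":-275,"dz":-2,"hand":0},{"rx":0,"ry":0,"rz":10.3,"dx":-4.7,"dy":-306,"dz":0,"hand":0},{"rx":0,"ry":0,"rz":10.3,"dx":-4.7,"dy":-322,"dz":2,"hand":0},{"rx":0,"ry":0,"rz":10.3,"dx":-4.7,"dy":-322,"dz":2,"hand":0},{"rx":0,"ry":0,"rz":10.3,"dx":-4.7,"dy":-322,"dz":2,"hand":0}], force=30)

```text
t: 41.75
tcp_pos: [0.4736, 0.2872, 0.1732]
eef_rot: [3.141, -0.018, -0.0]
contact_force: [0.6, -0.0, -1.3]
width: 0.0879
```

```bash
python3 -c "
from h import *
c=cap('side');crop(c,130,60,130,130,5,'s24.png')
c=cap('top')
go((.4735,.2881,.061,-.011))
"
```

```text
t 41.85 pos [0.4737 0.2872 0.1732] yaw -0.012 w 0.0875 F [ 0.2 -0.3  0. ] tilt [-0. -0. -1.]
dx -0.2 dy -1.0 dz 112.2 rz -0.1
```

View pics/s24.png

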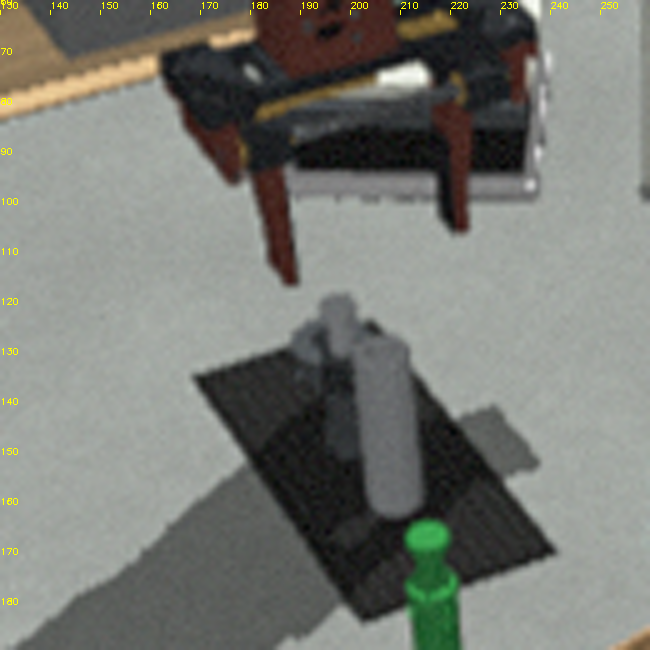

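Call:
apply_moves(rows=[{"rx":0,"ry":0,"rz":0,"dx":0,"dy":-0.5,"dz":18,"hand":0.2},{"rx":0,"ry":0,"rz":0,"dx":0,"dy":-0.5,"dz":45,"hand":0.3},{"rx":0,"ry":0,"rz":0,"dx":0,"dy":-0.5,"dz":72,"hand":0.3},{"rx":0,"ry":0,"rz":0,"dx":0,"dy":-0.5,"dz":95,"hand":0.3},{"rx":0,"ry":0,"rz":0,"dx":0,"dy":-0.5,"dz":108,"hand":0.3},{"rx":0,"ry":0,"rz":0,"dx":0,"dy":-0.5,"dz":112,"hand":0.3},{"rx":0,"ry":0,"rz":0,"dx":0,"dy":-0.5,"dz":112,"hand":0.9},{"rx":0,"ry":0,"rz":0,"dx":0,"dy":-0.5,"dz":112,"hand":1},{"rx":0,"ry":0,"rz":0,"dx":0,"dy":-0.5,"dz":112,"hand":1},{"rx":0,"ry":0,"rz":0,"dx":0,"dy":-0.5,"dz":112,"hand":1}], force=30)

```text
t: 43.1
tcp_pos: [0.4736, 0.289, 0.0618]
eef_rot: [-3.141, 0.017, -0.001]
contact_force: [-1.4, 0.7, 3.3]
width: 0.0323
```

```bash
python3 -c "
from h import *
go((.4735,.2881,.061,-.011),(.5250,.0274,.21,.169))
"
```

```text
t 43.10 pos [0.4736 0.289  0.0618] yaw -0.011 w 0.0323 F [-1.4  0.7  3.3] tilt [ 0.001  0.001 -1.   ]
dx -0.1 dy 0.9 dz 0.8 rz 0.0
dx 54.3 dy 260.9 dz -148.3 rz -10.3
```

Call:
apply_moves(rows=[{"rx":0,"ry":0,"rz":0,"dx":0,"dy":0,"dz":0,"hand":1},{"rx":0,"ry":0,"rz":0,"dx":0,"dy":0,"dz":-8,"hand":1},{"rx":0,"ry":0,"rz":0,"dx":0,"dy":0,"dz":-24,"hand":1},{"rx":0,"ry":0,"rz":0,"dx":0,"dy":0,"dz":-48,"hand":1},{"rx":0,"ry":0,"rz":0,"dx":0,"dy":0,"dz":-75,"hand":1},{"rx":0,"ry":0,"rz":0,"dx":0,"dy":0,"dz":-102,"hand":1},{"rx":0,"ry":0,"rz":0,"dx":0,"dy":0,"dz":-127,"hand":1},{"rx":0,"ry":0,"rz":-1,"dx":3,"dy":12,"dz":-142,"hand":1},{"rx":0,"ry":0,"rz":-2,"dx":8,"dy":36,"dz":-148,"hand":1},{"rx":0,"ry":0,"rz":-3,"dx":15,"dy":70,"dz":-148,"hand":1}], force=30)

```text
t: 44.35
tcp_pos: [0.4879, 0.2184, 0.2106]
eef_rot: [-3.14, -0.068, -0.003]
contact_force: [0.2, -0.1, -4.9]
width: 0.0322
```

```bash
python3 -c "
from h import *
go((.525,.0283,.21,.169))
"
```

```text
t 44.35 pos [0.4879 0.2184 0.2106] yaw 0.043 w 0.0322 F [ 0.2 -0.1 -4.9] tilt [ 0.002  0.001 -1.   ]
dx 28.8 dy 191.5 dz 0.5 rz -7.2
```

Call:
apply_moves(rows=[{"rx":0,"ry":0,"rz":-2,"dx":5,"dy":36,"dz":0,"hand":1},{"rx":0,"ry":0,"rz":-4,"dx":11,"dy":76,"dz":0,"hand":1},{"rx":0,"ry":0,"rz":-6,"dx":17,"dy":117,"dz":0,"hand":1},{"rx":0,"ry":0,"rz":-7.2,"dx":23,"dy":155,"dz":0,"hand":1},{"rx":0,"ry":0,"rz":-7.2,"dx":27,"dy":180,"dz":8,"hand":1},{"rx":0,"ry":0,"rz":-7.2,"dx":28.8,"dy":191.5,"dz":25,"hand":1},{"rx":0,"ry":0,"rz":-7.2,"dx":28.8,"dy":191.5,"dz":50,"hand":1},{"rx":0,"ry":0,"rz":-7.2,"dx":28.8,"dy":191.5,"dz":75,"hand":1},{"rx":0,"ry":0,"rz":-7.2,"dx":28.8,"dy":191.5,"dz":95,"hand":1},{"rx":0,"ry":0,"rz":-7.2,"dx":28.8,"dy":191.5,"dz":105,"hand":1}], force=30)

```text
t: 45.6
tcp_pos: [0.5233, 0.0289, 0.1027]
eef_rot: [-3.13, -0.263, 0.004]
contact_force: [-0.9, -0.2, -3.6]
width: 0.0322
```

```bash
python3 -c "
from h import *
c=cap('side');crop(c,220,130,130,110,6,'s25.png')
go((.525,.0283,.0626,.169))
"
```

```text
t 45.65 pos [0.5231 0.0289 0.1021] yaw 0.168 w 0.0325 F [ 0.4  0.  -4.8] tilt [-0.003 -0.    -1.   ]
dx 1.9 dy 0.9 dz 39.5 rz -0.1
```

View pics/s25.png

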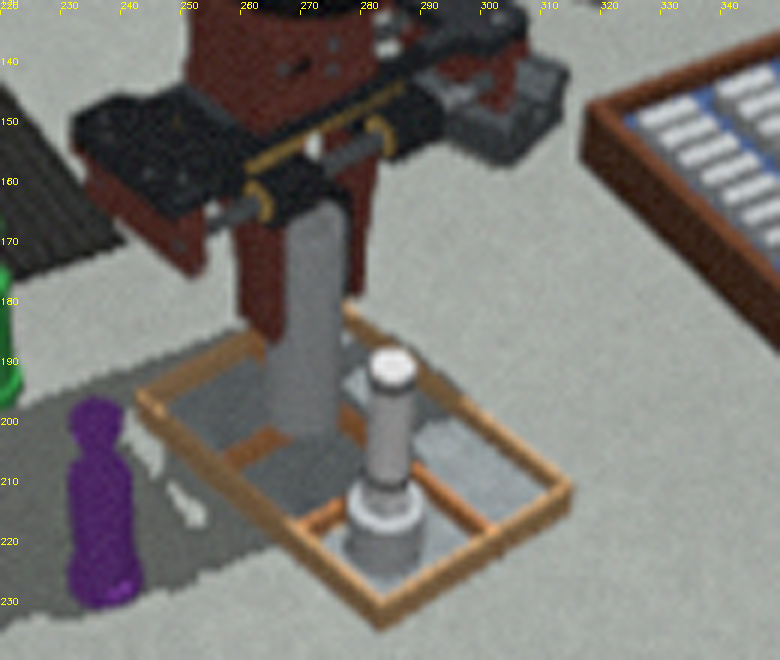

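Call:
apply_moves(rows=[{"rx":0,"ry":0,"rz":0,"dx":0.5,"dy":0.5,"dz":9,"hand":1},{"rx":0,"ry":0,"rz":0,"dx":0.5,"dy":0.5,"dz":20,"hand":1},{"rx":0,"ry":0,"rz":0,"dx":0.5,"dy":0.5,"dz":30,"hand":1},{"rx":0,"ry":0,"rz":0,"dx":0.5,"dy":0.5,"dz":37,"hand":1},{"rx":0,"ry":0,"rz":0,"dx":0.5,"dy":0.5,"dz":40,"hand":1},{"rx":0,"ry":0,"rz":0,"dx":0.5,"dy":0.5,"dz":41.3,"hand":1},{"rx":0,"ry":0,"rz":0,"dx":0.5,"dy":0.5,"dz":41.3,"hand":1},{"rx":0,"ry":0,"rz":0,"dx":0.5,"dy":0.5,"dz":41.3,"hand":1},{"rx":0,"ry":0,"rz":0,"dx":0.5,"dy":0.5,"dz":41.3,"hand":1},{"rx":0,"ry":0,"rz":0,"dx":0.5,"dy":0.5,"dz":41.3,"hand":1}], force=30)

```text
t: 46.9
tcp_pos: [0.5251, 0.028, 0.063]
eef_rot: [3.131, 0.262, 0.0]
contact_force: [0.2, 0.5, -4.8]
width: 0.0324
```

```bash
python3 -c "
from h import *
go((.525,.0283,.0626,.169))
"
```

```text
t 46.90 pos [0.5251 0.028  0.063 ] yaw 0.167 w 0.0324 F [ 0.2  0.5 -4.8] tilt [ 0. -0. -1.]
dx -0.0 dy -0.3 dz 0.4 rz -0.1
```

Call:
apply_moves(rows=[{"rx":0,"ry":0,"rz":0,"dx":0,"dy":0,"dz":0.6,"hand":1},{"rx":0,"ry":0,"rz":0,"dx":0,"dy":0,"dz":0.8,"hand":1},{"rx":0,"ry":0,"rz":0,"dx":0,"dy":0,"dz":0.8,"hand":0},{"rx":0,"ry":0,"rz":0,"dx":0,"dy":0,"dz":0.8,"hand":0},{"rx":0,"ry":0,"rz":0,"dx":0,"dy":0,"dz":0.8,"hand":0},{"rx":0,"ry":0,"rz":0,"dx":0,"dy":0,"dz":0.8,"hand":0},{"rx":0,"ry":0,"rz":0,"dx":0,"dy":0,"dz":-12,"hand":0},{"rx":0,"ry":0,"rz":0,"dx":0,"dy":0,"dz":-42,"hand":0},{"rx":0,"ry":0,"rz":0,"dx":0,"dy":0,"dz":-82,"hand":0},{"rx":0,"ry":0,"rz":0,"dx":0,"dy":0,"dz":-112,"hand":0}], force=25)

```text
t: 48.15
tcp_pos: [0.5254, 0.0281, 0.1773]
eef_rot: [3.131, 0.262, 0.003]
contact_force: [0.5, -0.4, 0.0]
width: 0.0877
```

```bash
python3 -c "
from h import *
go((.4744,.3481,.16,-.011))
c=cap('side');crop(c,220,130,130,110,6,'s26.png')
"
```

```text
t 48.15 pos [0.5254 0.0281 0.1773] yaw 0.167 w 0.0877 F [ 0.5 -0.4  0. ] tilt [ 0.002  0.    -1.   ]
dx 2.9 dy -324.1 dz 17.2 rz 10.2
```

View pics/s26.png

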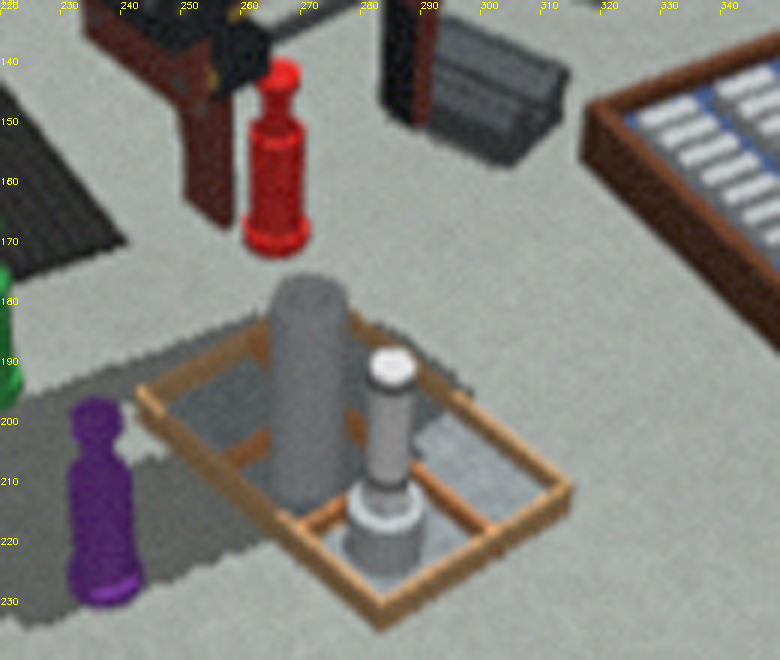

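Two are back in place. The jack is next.

Call:
apply_moves(rows=[{"rx":0,"ry":0,"rz":1,"dx":0,"dy":-25,"dz":-2,"hand":0},{"rx":0,"ry":0,"rz":3,"dx":1,"dy":-72,"dz":-2,"hand":0},{"rx":0,"ry":0,"rz":5,"dx":1,"dy":-124,"dz":-2,"hand":0},{"rx":0,"ry":0,"rz":7,"dx":2,"dy":-176,"dz":-2,"hand":0},{"rx":0,"ry":0,"rz":9,"dx":2,"dy":-228,"dz":0,"hand":0},{"rx":0,"ry":0,"rz":10.2,"dx":3,"dy":-275,"dz":5,"hand":0},{"rx":0,"ry":0,"rz":10.2,"dx":3,"dy":-308,"dz":12,"hand":0},{"rx":0,"ry":0,"rz":10.2,"dx":3,"dy":-324,"dz":17,"hand":0},{"rx":0,"ry":0,"rz":10.2,"dx":3,"dy":-324,"dz":17,"hand":0},{"rx":0,"ry":0,"rz":10.2,"dx":3,"dy":-324,"dz":17,"hand":0}], force=25)

```text
t: 49.45
tcp_pos: [0.4742, 0.3469, 0.158]
eef_rot: [3.141, -0.018, -0.0]
contact_force: [0.6, 0.1, -0.2]
width: 0.0876
```

```bash
python3 -c "
from h import *
c=cap('side');crop(c,100,60,130,110,6,'s27.png')
c=cap('top')
go((.4744,.3481,.0415,-.011))
"
```

```text
t 49.55 pos [0.4744 0.3469 0.1582] yaw -0.012 w 0.0875 F [-0.6  0.3  0.5] tilt [ 0. -0. -1.]
dx -0.1 dy -1.2 dz 116.7 rz -0.1
```

View pics/s27.png

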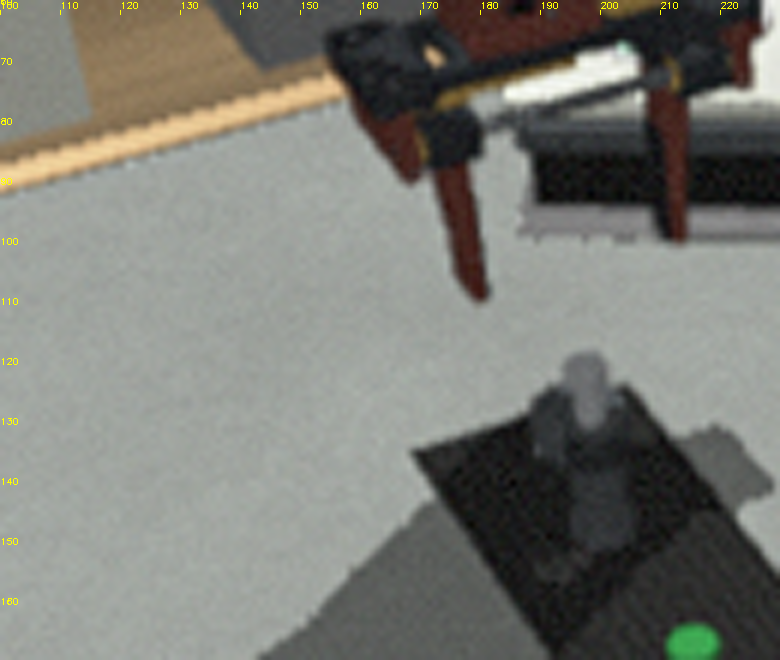

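Call:
apply_moves(rows=[{"rx":0,"ry":0,"rz":0,"dx":0,"dy":0,"dz":18,"hand":0.2},{"rx":0,"ry":0,"rz":0,"dx":0,"dy":0,"dz":45,"hand":0.35},{"rx":0,"ry":0,"rz":0,"dx":0,"dy":0,"dz":74,"hand":0.35},{"rx":0,"ry":0,"rz":0,"dx":0,"dy":0,"dz":99,"hand":0.35},{"rx":0,"ry":0,"rz":0,"dx":0,"dy":0,"dz":113,"hand":0.35},{"rx":0,"ry":0,"rz":0,"dx":0,"dy":0,"dz":117,"hand":0.35},{"rx":0,"ry":0,"rz":0,"dx":0,"dy":0,"dz":117,"hand":0.9},{"rx":0,"ry":0,"rz":0,"dx":0,"dy":0,"dz":117,"hand":1},{"rx":0,"ry":0,"rz":0,"dx":0,"dy":0,"dz":117,"hand":1},{"rx":0,"ry":0,"rz":0,"dx":0,"dy":0,"dz":117,"hand":1}], force=25)

```text
t: 50.8
tcp_pos: [0.4742, 0.3483, 0.0415]
eef_rot: [-3.141, 0.017, -0.001]
contact_force: [0.2, -0.2, 3.2]
width: 0.0257
```

```bash
python3 -c "
from h import *
go((.4744,.3481,.0412,-.011),(.5168,.0787,.19,.169))
"
```

```text
t 50.80 pos [0.4742 0.3483 0.0415] yaw -0.011 w 0.0257 F [ 0.2 -0.2  3.2] tilt [ 0.001  0.001 -1.   ]
dx 0.2 dy 0.2 dz 0.3 rz 0.0
dx 45.6 dy 269.0 dz -148.6 rz -10.3
```

Call:
apply_moves(rows=[{"rx":0,"ry":0,"rz":0,"dx":0,"dy":0,"dz":0,"hand":1},{"rx":0,"ry":0,"rz":0,"dx":0,"dy":0,"dz":-8,"hand":1},{"rx":0,"ry":0,"rz":0,"dx":0,"dy":0,"dz":-24,"hand":1},{"rx":0,"ry":0,"rz":0,"dx":0,"dy":0,"dz":-48,"hand":1},{"rx":0,"ry":0,"rz":0,"dx":0,"dy":0,"dz":-75,"hand":1},{"rx":0,"ry":0,"rz":0,"dx":0,"dy":0,"dz":-102,"hand":1},{"rx":0,"ry":0,"rz":0,"dx":0,"dy":0,"dz":-127,"hand":1},{"rx":0,"ry":0,"rz":-1,"dx":2,"dy":12,"dz":-142,"hand":1},{"rx":0,"ry":0,"rz":-2,"dx":6,"dy":36,"dz":-148,"hand":1},{"rx":0,"ry":0,"rz":-3,"dx":12,"dy":70,"dz":-148,"hand":1}], force=25)

```text
t: 52.05
tcp_pos: [0.4853, 0.277, 0.1896]
eef_rot: [-3.141, -0.069, -0.001]
contact_force: [-0.2, -0.6, -3.6]
width: 0.0254
```

```bash
python3 -c "
from h import *
go((.5168,.0788,.19,.169))
"
```

```text
t 52.05 pos [0.4853 0.277  0.1896] yaw 0.044 w 0.0254 F [-0.2 -0.6 -3.6] tilt [ 0.001  0.    -1.   ]
dx 22.8 dy 199.4 dz -0.4 rz -7.2
```

Call:
apply_moves(rows=[{"rx":0,"ry":0,"rz":-2,"dx":4,"dy":38,"dz":0,"hand":1},{"rx":0,"ry":0,"rz":-4,"dx":9,"dy":80,"dz":0,"hand":1},{"rx":0,"ry":0,"rz":-6,"dx":14,"dy":122,"dz":0,"hand":1},{"rx":0,"ry":0,"rz":-7.2,"dx":18,"dy":162,"dz":0,"hand":1},{"rx":0,"ry":0,"rz":-7.2,"dx":21,"dy":188,"dz":8,"hand":1},{"rx":0,"ry":0,"rz":-7.2,"dx":23,"dy":200,"dz":25,"hand":1},{"rx":0,"ry":0,"rz":-7.2,"dx":23,"dy":200,"dz":50,"hand":1},{"rx":0,"ry":0,"rz":-7.2,"dx":23,"dy":200,"dz":75,"hand":1},{"rx":0,"ry":0,"rz":-7.2,"dx":23,"dy":200,"dz":95,"hand":1},{"rx":0,"ry":0,"rz":-7.2,"dx":23,"dy":200,"dz":105,"hand":1}], force=25)

```text
t: 53.3
tcp_pos: [0.5153, 0.0791, 0.0821]
eef_rot: [3.13, 0.263, -0.004]
contact_force: [-0.2, -0.2, -3.2]
width: 0.0253
```

```bash
python3 -c "
from h import *
c=cap('side');crop(c,200,130,130,110,6,'s28.png')
go((.5168,.0788,.0425,.169))
"
```

```text
t 53.35 pos [0.5151 0.079  0.0816] yaw 0.168 w 0.0257 F [-0.6 -0.2 -4.4] tilt [-0.003 -0.    -1.   ]
dx 1.7 dy 0.5 dz 39.1 rz -0.1
```

View pics/s28.png

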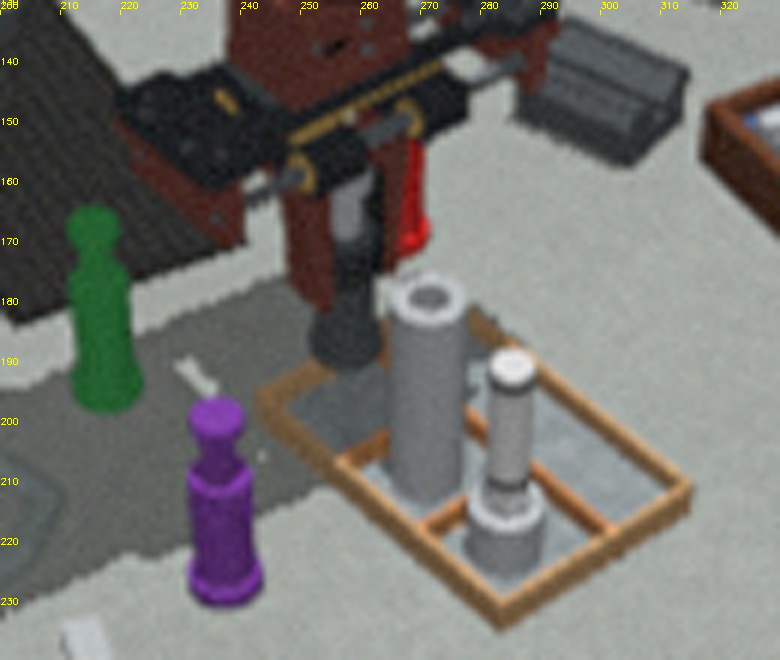

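Call:
apply_moves(rows=[{"rx":0,"ry":0,"rz":0,"dx":0.5,"dy":0,"dz":9,"hand":1},{"rx":0,"ry":0,"rz":0,"dx":0.5,"dy":0,"dz":20,"hand":1},{"rx":0,"ry":0,"rz":0,"dx":0.5,"dy":0,"dz":30,"hand":1},{"rx":0,"ry":0,"rz":0,"dx":0.5,"dy":0,"dz":37,"hand":1},{"rx":0,"ry":0,"rz":0,"dx":0.5,"dy":0,"dz":40,"hand":1},{"rx":0,"ry":0,"rz":0,"dx":0.5,"dy":0,"dz":41.3,"hand":1},{"rx":0,"ry":0,"rz":0,"dx":0.5,"dy":0,"dz":41.3,"hand":1},{"rx":0,"ry":0,"rz":0,"dx":0.5,"dy":0,"dz":41.3,"hand":1},{"rx":0,"ry":0,"rz":0,"dx":0.5,"dy":0,"dz":41.3,"hand":1},{"rx":0,"ry":0,"rz":0,"dx":0.5,"dy":0,"dz":41.3,"hand":1}], force=25)

```text
t: 54.6
tcp_pos: [0.5171, 0.0791, 0.0427]
eef_rot: [-3.131, -0.262, -0.0]
contact_force: [-1.1, -0.6, -3.7]
width: 0.0254
```

```bash
python3 -c "
from h import *
go((.5168,.0788,.0425,.169))
"
```

```text
t 54.60 pos [0.5171 0.0791 0.0427] yaw 0.167 w 0.0254 F [-1.1 -0.6 -3.7] tilt [ 0.  0. -1.]
dx -0.4 dy 0.2 dz 0.2 rz -0.1
```

Call:
apply_moves(rows=[{"rx":0,"ry":0,"rz":0,"dx":0,"dy":0,"dz":0.5,"hand":1},{"rx":0,"ry":0,"rz":0,"dx":0,"dy":0,"dz":0.8,"hand":1},{"rx":0,"ry":0,"rz":0,"dx":0,"dy":0,"dz":0.8,"hand":0},{"rx":0,"ry":0,"rz":0,"dx":0,"dy":0,"dz":0.8,"hand":0},{"rx":0,"ry":0,"rz":0,"dx":0,"dy":0,"dz":0.8,"hand":0},{"rx":0,"ry":0,"rz":0,"dx":0,"dy":0,"dz":0.8,"hand":0},{"rx":0,"ry":0,"rz":0,"dx":0,"dy":0,"dz":-12,"hand":0},{"rx":0,"ry":0,"rz":0,"dx":0,"dy":0,"dz":-45,"hand":0},{"rx":0,"ry":0,"rz":0,"dx":0,"dy":0,"dz":-90,"hand":0},{"rx":0,"ry":0,"rz":0,"dx":0,"dy":0,"dz":-135,"hand":0}], force=25)

```text
t: 55.85
tcp_pos: [0.5169, 0.0791, 0.1796]
eef_rot: [-3.131, -0.262, -0.0]
contact_force: [0.6, -0.0, -0.6]
width: 0.0878
```

Call:
apply_moves(rows=[{"rx":0,"ry":0,"rz":0,"dx":0,"dy":-20,"dz":-15,"hand":0},{"rx":0,"ry":0,"rz":0,"dx":0,"dy":-60,"dz":-20,"hand":0},{"rx":0,"ry":0,"rz":0,"dx":0,"dy":-110,"dz":-20,"hand":0},{"rx":0,"ry":0,"rz":0,"dx":0,"dy":-160,"dz":-20,"hand":0},{"rx":0,"ry":0,"rz":0,"dx":0,"dy":-210,"dz":-20,"hand":0},{"rx":0,"ry":0,"rz":0,"dx":0,"dy":-260,"dz":-20,"hand":0},{"rx":0,"ry":0,"rz":0,"dx":0,"dy":-310,"dz":-20,"hand":0},{"rx":0,"ry":0,"rz":0,"dx":0,"dy":-350,"dz":-20,"hand":0},{"rx":0,"ry":0,"rz":0,"dx":0,"dy":-375,"dz":-20,"hand":0},{"rx":0,"ry":0,"rz":0,"dx":0,"dy":-380,"dz":-20,"hand":0}])

```text
t: 57.1
tcp_pos: [0.4535, 0.4546, 0.1978]
eef_rot: [-3.13, -0.265, -0.0]
contact_force: [-0.1, -0.0, 0.3]
width: 0.0881
```

```bash
python3 -c "
from h import *
c=cap('top');cv2.imwrite('pics/tend.png',cv2.resize(c['frame'][:,:,::-1],(800,600),interpolation=cv2.INTER_CUBIC)); crop(c,215,140,80,60,10,'t_tray_end.png')
s=cap('side');crop(s,200,135,130,110,6,'s_end.png')
go()
"
```

```text
t 57.20 pos [0.4538 0.4532 0.1976] yaw 0.167 w 0.0878 F [0.5 0.7 0.4] tilt [-0.    -0.001 -1.   ]
```

View pics/tend.png

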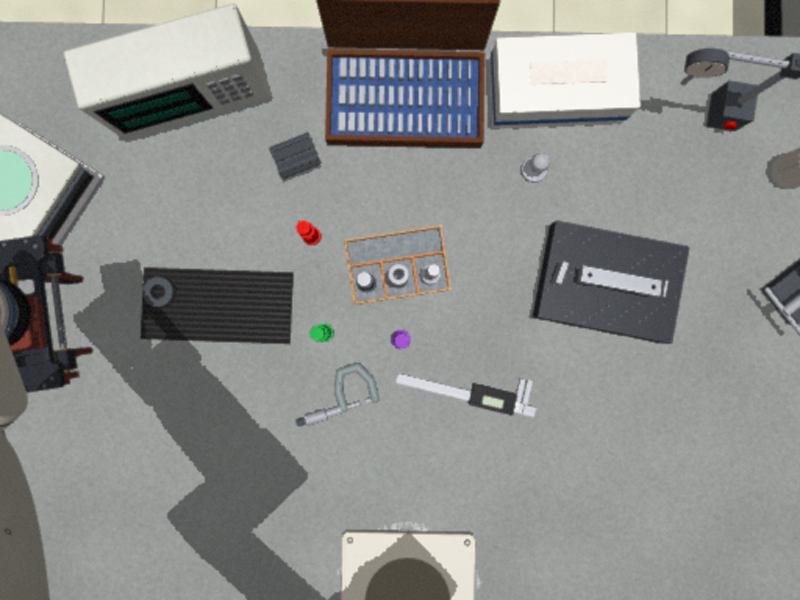

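View pics/t_tray_end.png

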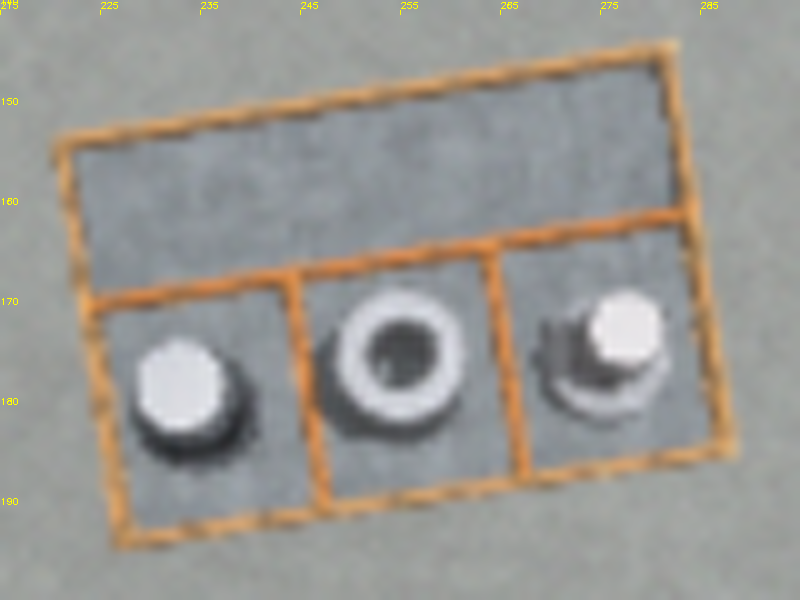

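View pics/s_end.png

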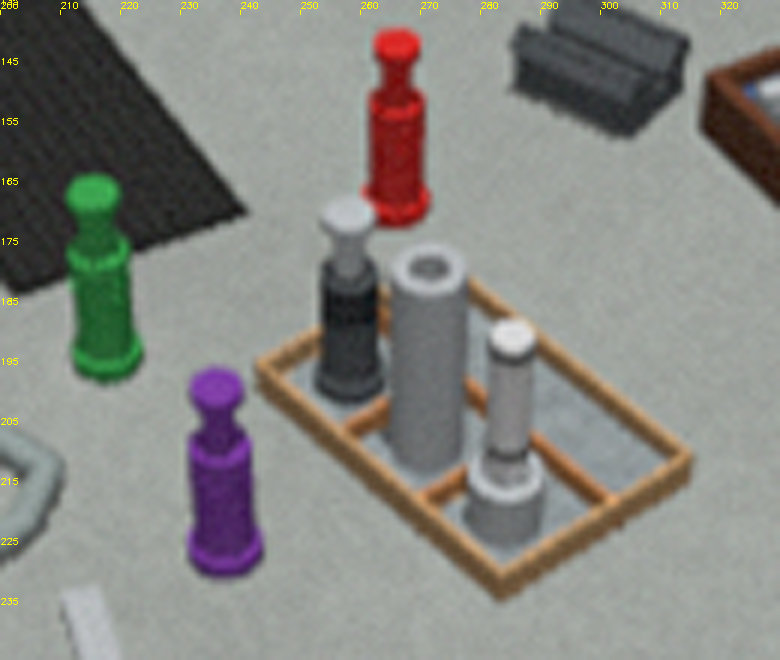

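The three pieces stand upright in their own bays, within about 0.5 px of where they started. The bar lies mid-plate, and the ring at (158,291) and block at (561,272) haven't moved. Arm clear, so I hand in.

```bash
python3 -c "
from station import ctrl
print(ctrl.close_job())"
```

```text
the job is handed in; nothing more can be done
None
```

The job is done and handed in at about 57 s of the 147 s allowed; handing in gave no verdict. I stood the jack, square and plug on the mat, moved the sine bar to the granite plate, then put the plug, square and jack back in their own bays.

**Last checks:**
- **Sine bar:** it was within about 1 mm and 0.01 rad of the plate's centre and length, measured just after I released it. It looked unmoved in the final top view.
- **Three pieces:** all stand upright in their own bays, within about 0.5 px (roughly 1 mm) of their start in both cameras.
- **Bystanders:** the ring gauge, gauge block and coloured look-alikes show no movement.
- **Gripper:** open and clear of everything.

**What failed or disagreed:**
- The first move call was refused because keys were missing; nothing moved.
- The two cameras differed by 1–2 mm on positions, so I averaged them.
- I re-gripped the plug about 2 mm off centre, because I read the arm's position before it had settled. I allowed for that when placing it.

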